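Lock the beam shutter with the curved hook

ROBOT

A 6-joint arm with a two-finger parallel gripper is mounted at the origin on the work surface. World frame = base frame: x ahead of the robot, y to its left, z up, the work surface at z = 0. Lengths are in mm, angles in rad, forces in N, time in s.
With the tool pointing down it reaches from about 325 to 1000 mm from the base axis. Payload 5.1 kg.
Tool frame: the origin (TCP) lies on the centre line of the jaws, within the pads' length; the fingertips stand 8 mm ahead of it and the grasp point (between the pads) lies 11 mm behind it (r.tip_extent is the distance from the TCP to the fingertips, in mm); z points along the fingers, y is the direction in which the jaws open and shut (so a half turn about z gives the same grasp; the last joint's range is limited). The gripper opens to 85 mm and grips with 20 to 120 N. Pads are 22 mm wide; open, the fingers measure 114 mm over their backs; the gripper's body (76 mm by 85 mm) begins 54 mm behind the grasp point. The pads swing forward as they close: fully open they stand 13 mm farther back than shut.
Start: joints at [1.204, 0.124, 1.65, -0, 1.367, -0.083], TCP at [182.025, 623.98, 239.322] pointing down, gripper open.
Joint ranges: [-2.61, 2.61], [-1.02, 2.33], [0.03, 2.71], [-1.35, 4.49], [0.32, 2.68], [-2.91, 2.91]. Speed limits (rad/s): [2.57, 2.57, 3.14, 3.14, 3.14, 3.14].

INTERFACE

Orientations are given as a unit quaternion [w, x, y, z].
In Python, from cell import r, eyes gives the robot as it stands.
- The arm moves only by the shell command python3 -m inch 'ROWS'. ROWS is text: rows parted by semicolons, each of 7 numbers parted by spaces: the shift along the tool's x, y, z normalised to -1 to 1, where 1 is 0.6 m, then the turn, a rotation vector about the tool's x, y, z normalised to -1 to 1, where 1 is 60 degrees, then the finger opening in mm, from 0 to 85.4. In form: x y z rx ry rz grip; .... A call has 1 to 20 rows; each row shifts and turns the commanded pose from where the row before left it, along the tool's axes as they then stand; what a row does not reach is not made up. A row lasts 1/10 s, in which the tool goes at most 50 mm and 8.59 degrees, less where a joint would pass 70% of its speed; a pose out of reach is approached as far as the arm can. A call with a number of a shift or a turn outside -1 to 1 is refused whole. A call with a gripper value outside its range is refused whole. The fingers move at their own pace and stop on an object; the grip force is fixed at half the most. Time passes only in rows, so rows that do not move let the fingers close. It gives the time, the measured TCP pose, the force and the opening at its end, in the units of the state.
- r.get_state(): the state, without advancing time (a new reading comes with each control period).
- eyes.read_camera(name): name is "scene" or "top" or "wrist"; returns a dict with "frame" (384x512x3 uint8, red, green, blue), "z_map" (384x512 float32, mm along the optical axis (not along the pixel's ray), 0 where there is no reading), "fx", "fy", "cx", "cy" (pixels), "eye" and "attitude" of the camera in the world; the wrist camera has in their place "hand_eye" (4x4, takes a point from camera to tool coordinates, whose origin is the TCP and whose axes are the flange's). Camera axes: x right, y up, looking along -z (the intrinsics and any distortion apply to the point x, -y, -z); pixel columns grow to the right and rows downward; lengths in mm; the calibration is good to about 2 mm. A picture is of the moment at which its call begins: read the wrist's pose just before it.
- r.close_job(): hands the job in, once; it reports no verdict.
The state is a dict: "time_s": time; "joint_positions": joint angles; "joint_velocities": joint speeds; "joint_torque": joint torques, N m; "eef_pos": TCP position; "eef_rot": TCP orientation; "contact_force": force on the tool from outside, world axes, zero at the start; "wrist_torque": the same for the moment, N m; "grip_width": finger opening in mm.
Only numpy, scipy, OpenCV 4.12 (cv2) and the standard library are available. Lean on these libraries where they do the work, as an engineer would, in place of code of your own. Each camera call takes 0.05 s, during which the arm holds its last target.

TASK

Slide the shutter gate fully shut by its upright post. Then take the curved locking hook by its grip, pass it along its own arc through both rings of the shutter and press it firmly, but gently, against the sprung stop behind them, without driving its spring to the end; let go and leave it lying in place through both rings. Do not force anything, and leave the straight pin and the other things on the table where they are.

Things in the scene. Friction and masses are not known exactly. Their poses are not given: they have to be found in the camera images.
- lock: Shutter lock fixed on the table: grey base plate 150 x 160 x 12 mm (x, y, z) with a dark round turret (radius 25, top z = 48), a shelf block, two steel rings and a sprung stop. Origin under the base (plate middle 3 mm towards +x), z up. Angles about the turret axis count from this frame's +x, counter-clockwise seen from above. Nothing stands above z = 75 mm.
- lock_center (a point): Centre of the lock's arc, on the turret's axis, at (0, -10, 42) mm in the lock frame (axes as the lock). The hook belongs on the level circle of 50 mm radius about it, at the height of the ring centres, and goes in counter-clockwise seen from above: ring A at 55 degrees, ring B (gate shut) at 90, the stop beyond.
- shelf_top (a point): Middle of the flat top of the aluminium shelf block, 37 mm above the table; 66 mm (x) by 92 mm (y), lock axes. It lies under the hook's grip from about -75 to +15 degrees. With the hook's underside on the shelf its rod is 0.5 mm below the ring centres: it slides in on the shelf or up to 1.5 mm above it.
- ring_a (a point): Centre of the first ring's hole, fixed on the lock at 55 degrees on the arc. Both rings are of 6 mm round steel, hole about 12.5 mm wide (some 1.7 mm play around the rod), 25 mm over all, standing upright, hole facing along the arc.
- ring_b (a point): Where the second ring's hole belongs; rides on the gate. Gate shut, it is at 90 degrees on the arc (50 mm along lock +y from lock_center). Lock axes: the hook passes towards -x. The ring is sprung on the gate so that it grips the rod: until the hook enters it sits 3.5 mm farther along +y; the round tip must wedge it back, and it then drags on the rod with a side load of 3 to 6 N.
- gate (a joint): Travel of the gate in m: 0 fully shut (hard end stop), up to 0.045 open; grows towards lock +y. It starts 22 to 42 mm open, takes about 2 N to slide and stays where it is left.
- gate_post (a point): Upright black round post on the gate to push or pinch it by, 16 mm diameter, from z = 18 to 73 mm; this point is on its axis at z = 55 mm. It stands 45 mm further along lock +y than ring B and moves with the gate.
- hook_grip (a point): Grasp point of the loose curved hook: middle of its upright black grip, 14 mm thick (hook x, radial), 24 mm wide (hook y), 9 to 80 mm above the hook's underside; this point is 55 mm above the underside, 50 mm along hook +x from the arc centre. Below the grip is a dark steel collar, 30 mm diameter, 9 mm high. Hook mass about 0.14 kg.
- hook_center (a point): Centre of the hook's arc, in the open middle of the C, 4.5 mm above its underside. Hook axes: x towards the grip, z up; the dark 9 mm steel rod runs counter-clockwise at 50 mm radius from the grip (0 degrees) to the tip (110 degrees). The hook starts lying flat on the table, grip upright.
- hook_tip (a point): Centre of the hook's round tip, at 50 mm radius, 110 degrees from the grip; the rod ends 4.5 mm beyond it.
- stop: Sprung stop past ring B: dark housing 22 x 26 mm, top z = 54, with a brass plunger of 12 mm diameter facing the tip; x is the way the tip pushes. Origin: plunger face at mid setting (tip centre at 117 degrees). The setting differs up to 7 mm either way and is not reported: feel for it. Spring 5 N per mm, 5 mm travel, free at first; let go, it pushes the hook back as far as pressed.
- straight_pin: Bystander: a straight pin with the same black grip, 45 mm along its +x from its origin, and a straight 9 mm rod reaching to 50 mm along -x. Not to be used.
- post: Bystander: polished steel post standing upright, 25 mm diameter, 85 mm high; origin under its centre.
- lens_mount: Bystander: small round lens on a foot, 60 mm high, 44 mm foot; origin under its centre.
- parts_box: Bystander: clear open box 120 x 85 x 35 mm; origin under its centre.
- marker: Bystander: white marker pen with a black cap lying flat, 130 mm long, 13 mm thick; origin under its middle.
- screwdriver: Bystander: screwdriver with a red handle, lying flat; origin under its middle.
- clamp_collar: Bystander: small aluminium collar, 38 mm diameter, 12 mm high, lying flat; origin under its centre.
There are look-alikes about, which are no part of the job. What is shaped like the part that bears hook_grip but red or turquoise is not meant.

How it is judged (in metres and radians):
On the way, in this order (a step that is already met when the one before it is completed fails the run):
1. the gate is fully shut (value of joint gate below 0.003 m), for 0.2 s.
2. with the gate shut, the hook's tip enters ring A (distance between hook_tip and ring_a below 0.007 m and value of joint gate below 0.004 m).
3. the hook, its tip past ring B, is pressed against the sprung stop with more than 5 N for 0.3 s (contact force between hook and stop above 5 N and x of hook_tip in the frame of ring_b below -0.008 m and value of joint gate below 0.004 m), for 0.3 s.
At the end, for the whole second after the job is handed in: The gate is shut (within 4 mm), the hook lies at rest through both rings, its tip at least 8 mm past ring B, its arc centre within 12 mm of the lock's arc centre, level within 0.15 rad, and let go (value of joint gate below 0.004 m and x of hook_tip in the frame of ring_b below -0.008 m and distance between hook_center and lock_center below 0.012 m and angle between hook_center's own z axis and vertical below 0.15 rad and linear speed of hook below 0.01 m/s); the robot touches nothing.
It fails at once if the hook presses the sprung stop with more than 20 N (its spring nearly at its end) (contact force between hook and stop above 20 N).
It fails at once if the hook is forced against the lock, its rings and stop (the shelf apart) with more than 40 N (contact force between hook and lock above 40 N).
It fails at once if the straight pin is moved by more than 20 mm (distance of straight_pin from where it was at the start of the episode above 0.02 m).
It fails at once if the post, lens mount, parts box, marker, screwdriver or clamp collar is moved by more than 20 mm (distance of any of post, lens_mount, parts_box, marker, screwdriver, clamp_collar from where it was at the start of the episode above 0.02 m).
It also fails if it takes over 72 s, if anything falls off the work surface, if the arm or the gripper's body presses on something with over 40 N, if the wrist force passes 120 N, or if a joint passes its speed limit or range.

## Working session

There is one attempt and no reset: what is moved stays moved. The work goes in short steps, Python scripts to look and compute and a shell command to move; the robot and the scene stay as the last step left them, time stands still between calls to the robot, and variables do not carry over. Pictures are saved under pics/ and viewed, and the job is handed in when it is done.

```bash
ls; mkdir -p pics
cat > h.py <<'E'
import numpy as np, cv2
from cell import r, eyes
from scipy.spatial.transform import Rotation as R
def snap(name,fn):
    s=r.get_state(); d=eyes.read_camera(name)
    cv2.imwrite('pics/'+fn+'.png',d['frame'][:,:,::-1])
    d['tcp']=np.array(s['eef_pos']); d['tq']=np.array(s['eef_rot'])
    np.save('pics/'+fn+'.npy',d,allow_pickle=True); return d
def load(fn): return np.load('pics/'+fn+'.npy',allow_pickle=True).item()
E
python3 - <<'E'
from h import *
for n in ['scene','top','wrist']:
    d=snap(n,n+'0'); print(n,{k:(v if not hasattr(v,'shape') or v.size<20 else v.shape) for k,v in d.items()})
print(r.get_state())
E
```

```text
pics
scene {'frame': (384, 512, 3), 'z_map': (384, 512), 'fx': 499.57767735852195, 'fy': 499.57767735852195, 'cx': 253.54390604890548, 'cy': 198.26865311872172, 'eye': array([1279.70005838,  503.79670904, 1045.16460472]), 'attitude': array([0.45408404, 0.16900306, 0.32256079, 0.81314217]), 'tcp': array([181.80203779, 623.41862846, 238.02133226]), 'tq': array([-2.37117327e-04,  1.41403654e-01,  9.89951446e-01, -1.04197332e-03])}
top {'frame': (384, 512, 3), 'z_map': (384, 512), 'fx': 474.0703303163808, 'fy': 474.0703303163808, 'cx': 258.58140404385995, 'cy': 191.26209255104243, 'eye': array([ 386.67405249,  -15.4923391 , 1370.60430075]), 'attitude': array([ 0.71331509,  0.02836484, -0.02719338, -0.69974105]), 'tcp': array([181.82731124, 623.42981298, 238.06091978]), 'tq': array([-2.06852103e-04,  1.41398830e-01,  9.89952170e-01, -1.01432170e-03])}
wrist {'frame': (384, 512, 3), 'z_map': (384, 512), 'fx': 296.4963237597992, 'fy': 296.4963237597992, 'cx': 260.607754001609, 'cy': 187.5324876440204, 'hand_eye': array([[ 1.41925370e-04,  9.47605695e-01,  3.19442368e-01,
         8.23086666
[... 418 characters left out ...]
15, 'joint_positions': array([ 1.20440920e+00,  1.24391018e-01,  1.65137373e+00,  8.48375913e-06,
        1.36753083e+00, -8.26159106e-02]), 'joint_velocities': array([ 0.00044501, -0.00276471, -0.0039695 ,  0.00024238,  0.00105476,
        0.00022148]), 'joint_torque': array([ 2.02256961e-04, -4.24231660e+01, -3.66012490e+01,  8.28955848e-06,
        4.63011704e-03, -8.18218666e-06]), 'eef_pos': array([181.85094313, 623.54951092, 238.30435204]), 'eef_rot': array([-1.93601454e-04,  1.41410824e-01,  9.89950632e-01, -8.29165838e-04]), 'contact_force': array([ 0.17823144, -0.58213593,  0.08718235]), 'wrist_torque': array([ 0.0219403 , -0.05816519, -0.08986005]), 'grip_width': 85.28611396807852}
```

View pics/scene0.png

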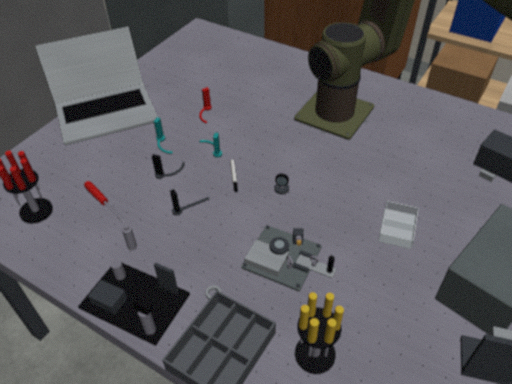

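View pics/top0.png

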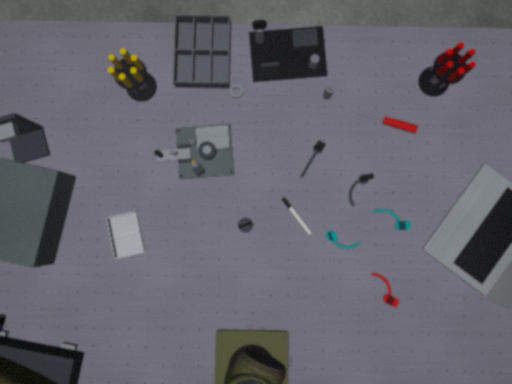

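View pics/wrist0.png

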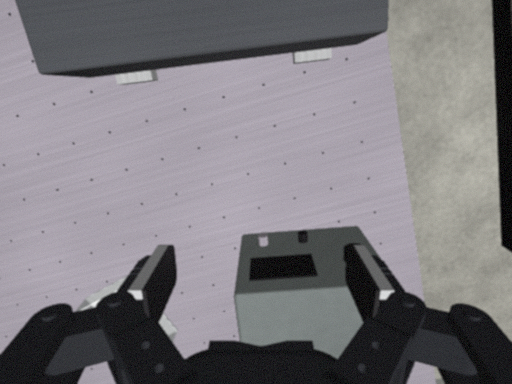

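```bash
cat >> h.py <<'E'
def cam(d):
    if 'hand_eye' in d:
        q=d['tq']; T=np.eye(4); T[:3,:3]=R.from_quat([q[1],q[2],q[3],q[0]]).as_matrix(); T[:3,3]=d['tcp']
        return T@d['hand_eye']
    T=np.eye(4); q=d['attitude']; T[:3,:3]=R.from_quat([q[1],q[2],q[3],q[0]]).as_matrix(); T[:3,3]=d['eye']; return T
def ray(d,u,v):
    T=cam(d); c=np.array([(u-d['cx'])/d['fx'],-(v-d['cy'])/d['fy'],-1.]); return T[:3,3],T[:3,:3]@c
def atz(d,u,v,z):
    o,k=ray(d,u,v); return o+k*(z-o[2])/k[2]
def atd(d,u,v):
    o,k=ray(d,u,v); return o+k*d['z_map'][int(round(v)),int(round(u))]
def proj(d,p):
    T=cam(d); c=T[:3,:3].T@(np.array(p)-T[:3,3]); return d['cx']+d['fx']*c[0]/-c[2], d['cy']-d['fy']*c[1]/-c[2]
def crop(fn,u0,v0,u1,v1,k,out):
    im=cv2.imread('pics/'+fn+'.png')[v0:v1,u0:u1]; cv2.imwrite('pics/'+out+'.png',cv2.resize(im,None,fx=k,fy=k,interpolation=cv2.INTER_CUBIC))
E
python3 - <<'E'
from h import *
d=load('top0')
crop('top0',145,110,245,190,8,'c_lock'); crop('top0',290,130,410,220,6,'c_hook')
for u,v in [(205,150),(360,188),(313,158),(157,153)]: print(u,v,atz(d,u,v,0),atd(d,u,v))
E
```

```text
205 150 [612.44022543 146.59803672   0.        ] [604.12559881 140.62849338  50.47728299]
360 188 [ 509.72041917 -306.16931623    0.        ] [ 509.23432047 -305.02098733    5.41461707]
313 158 [ 594.90169036 -168.95779036    0.        ] [ 594.50472881 -168.66522649    2.61289623]
157 153 [600.92194193 286.46080911   0.        ] [589.24446975 270.00300643  74.70408991]
```

View pics/c_lock.png

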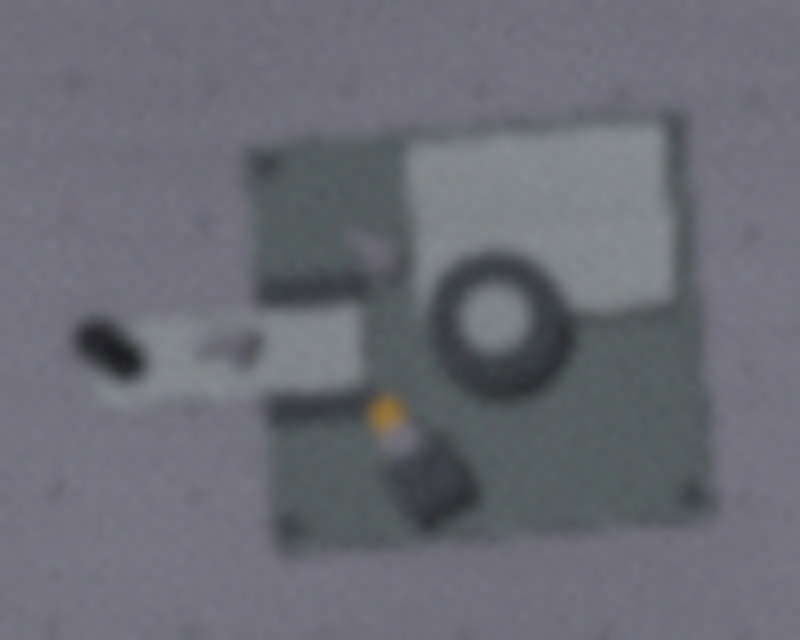

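View pics/c_hook.png

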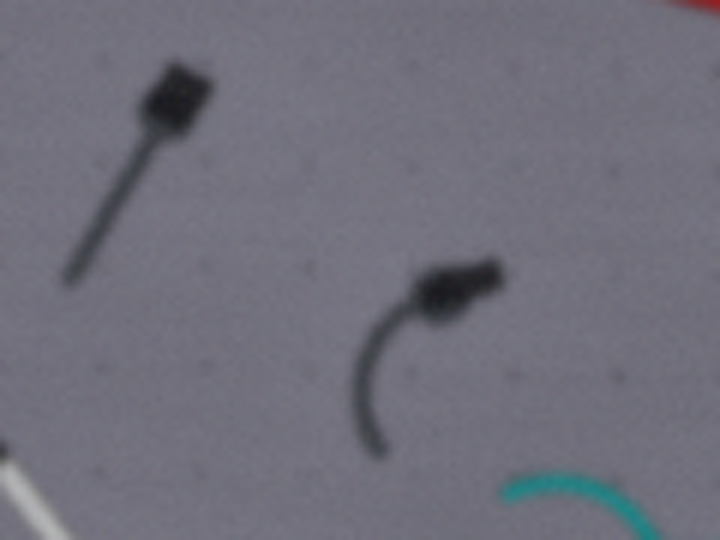

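```bash
cat >> h.py <<'E'
from scipy.optimize import least_squares
def pose2(p,loc):
    c,s=np.cos(p[2]),np.sin(p[2]); l=np.atleast_2d(loc).astype(float)
    return np.c_[p[0]+c*l[:,0]-s*l[:,1],p[1]+s*l[:,0]+c*l[:,1],l[:,2]]
def fit(d,loc,px,p0):
    f=lambda p:(np.array([proj(d,q) for q in pose2(p,loc)])-px).ravel()
    s=least_squares(f,p0); return s.x,f(s.x).reshape(-1,2)
E
python3 - <<'E'
from h import *
d=load('top0')
c=np.array([[248,148],[685,110],[715,515],[283,553],[503,325]])/8+[145,110]-0.45
loc=[[78,80,12],[78,-80,12],[-72,-80,12],[-72,80,12],[0,-10,48]]
p,e=fit(d,loc,c,[600,140,0]);print(p,e)
# hook: points on rod
h=np.array([[410,308],[375,345],[362,390],[378,450],[440,295],[485,275]])/6+[290,130]-0.4
for q,z in zip(h,[4.5]*4+[9,80]): print(atz(d,*q,z))
po=np.array([100,345])/8+[145,110]
print('post',atz(d,*po,73), atd(d,*po))
E
```

```text
[6.04542210e+02 1.44867178e+02 1.07000189e-01] [[-0.05949517 -0.11217858]
 [ 0.18669052 -0.12959668]
 [ 0.75406727  0.32913095]
 [-0.5859509   0.42337377]
 [-0.2873142  -0.51288466]]
[ 529.7370301  -299.18384079    4.5       ]
[ 511.49124949 -282.36988578    4.5       ]
[ 489.62322719 -276.19559512    4.5       ]
[ 460.85770676 -284.0017433     4.5       ]
[ 535.82717145 -312.65875979    9.        ]
[ 537.61621899 -317.66808975   80.        ]
post [589.18867688 268.98399145  73.        ] [590.43922437 270.74066044  64.98716733]
```

Run:
```python
from h import *
d=load('top0')
for u,v in [(20,200),(55,190),(65,185),(50,255),(20,130),(40,150),(125,235),(50,370),(130,70),(125,60),(250,40)]: print(u,v,atd(d,u,v))
print(proj(d,[182,624,238]))
w=load('wrist0')
for u,v in [(300,260),(200,40),(320,300)]: print(u,v,atd(w,u,v))
```

```text
20 200 [448.9659423  608.52184596 138.07054977]
55 190 [478.02549384 525.76679498 121.76663463]
65 185 [496.16488977 521.42360949  69.87260085]
50 255 [302.73887092 561.35058635  49.53752853]
20 130 [650.16386556 661.93601142  55.46232562]
40 150 [600.90010353 621.63775568  14.77626619]
125 235 [361.46709873 361.29010556  31.03523164]
50 370 [  7.63035692 523.87091586  98.59514617]
130 70 [781.41842833 319.42379213 196.09874316]
125 60 [831.50787678 353.36010436 128.14209473]
250 40 [940.42730017  21.69799728  12.1967008 ]
(np.float64(-14.607548127540838), np.float64(310.6600303580048))
300 260 [288.02077897 636.69309861  87.37285311]
200 40 [ 52.59032599 607.72074935 100.76952285]
320 300 [305.91463618 646.17458868 134.7897137 ]
```

```bash
python3 -m inch '-0.0674 -0.0437 0 0 0 0 0;-0.0674 -0.0437 0 0 0 0 0;-0.0674 -0.0437 0 0 0 0 0;-0.0674 -0.0437 0 0 0 0 0;-0.0674 -0.0437 0 0 0 0 0;-0.0674 -0.0437 0 0 0 0 0;-0.0674 -0.0437 0 0 0 0 0;-0.0674 -0.0437 0 0 0 0 0;-0.0674 -0.0437 0 0 0 0 0;-0.0674 -0.0437 0 0 0 0 0;-0.0674 -0.0437 0 0 0 0 0;-0.0674 -0.0437 0 0 0 0 0;0 0 0 0 0 -0.124 0;0 0 0 0 0 -0.124 0;0 0 0 0 0 -0.124 0;0 0 0 0 0 0 0'
python3 - <<'E'
from h import *
d=snap('wrist','w1');print(d['tcp'],d['tq'])
E
```

```text
time_s: 1.75
eef_pos: [559.7, 185.7, 238.8]
eef_rot: [-0.0, -0.052, 0.999, -0.0]
contact_force: [0.5, 0.9, -0.2]
grip_width: -0.3
[559.67096302 185.74023574 238.81780423] [-4.45868305e-04 -5.24990352e-02  9.98620872e-01 -8.53079414e-05]
```

View pics/w1.png

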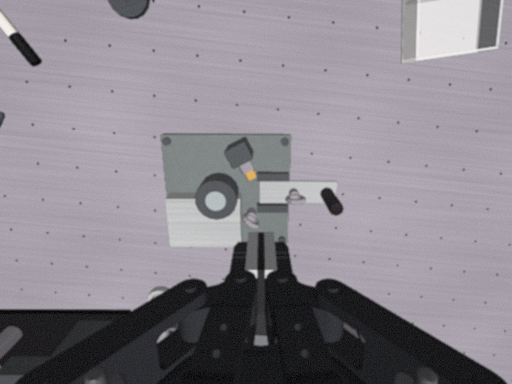

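Run:
```python
from h import *
crop('w1',150,120,350,255,4,'c_w1')
```

```text
(no output)
```

View pics/c_w1.png

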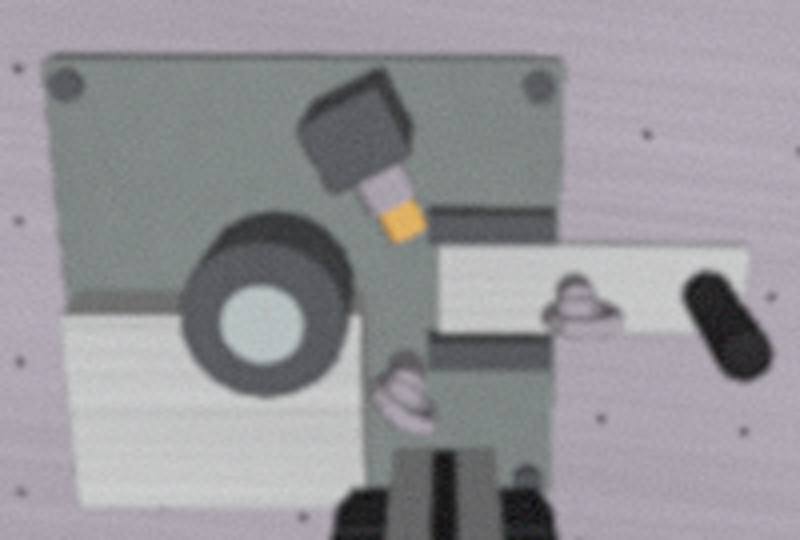

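Run:
```python
from h import *
d=load('w1')
px=np.array([[45,63],[562,63],[267,318]])/4+[150,120]-.4
loc=[[-72,-80,12],[-72,80,12],[0,-10,48]]
p,e=fit(d,loc,px,[604,145,.107]);print(p,e)
post=np.array([743,352])/4+[150,120]-.4
P=atz(d,*post,73);print('post',P)
c,s=np.cos(p[2]),np.sin(p[2]); dd=P[:2]-p[:2]; print('post in lock',c*dd[0]+s*dd[1],-s*dd[0]+c*dd[1])
im=cv2.imread('pics/w1.png')
big=cv2.resize(im[120:255,150:350],None,fx=4,fy=4,interpolation=cv2.INTER_CUBIC)
def dot(l,col):
    q=(np.array(proj(d,pose2(p,[l])[0]))+.4-[150,120])*4
    cv2.circle(big,tuple(int(v) for v in q),2,col,-1)
for t in np.linspace(0,2*np.pi,24): dot([25*np.cos(t),-10+25*np.sin(t),48],(0,255,0))
a=np.radians(55)
for t in np.linspace(0,2*np.pi,24):
    rr=50+6.25*np.cos(t); dot([rr*np.cos(a),-10+rr*np.sin(a),42+6.25*np.sin(t)],(0,0,255))
for l in loc+[[78,80,12],[0,-10,48]]: dot(l,(255,0,0))
a=np.radians(117);a2=a+4.5/50; dot([50*np.cos(a2),-10+50*np.sin(a2),42],(255,0,255))
cv2.imwrite('pics/o_w1.png',big)
```

```text
[6.07160430e+02 1.47362252e+02 1.06484405e-01] [[-1.20549325 -0.64099754]
 [ 1.51810727 -0.80334133]
 [-0.30385249  1.70977699]]
post [592.41768842 270.50354988  73.        ]
post in lock -1.5713755635551347 124.01071866460278
```

View pics/o_w1.png

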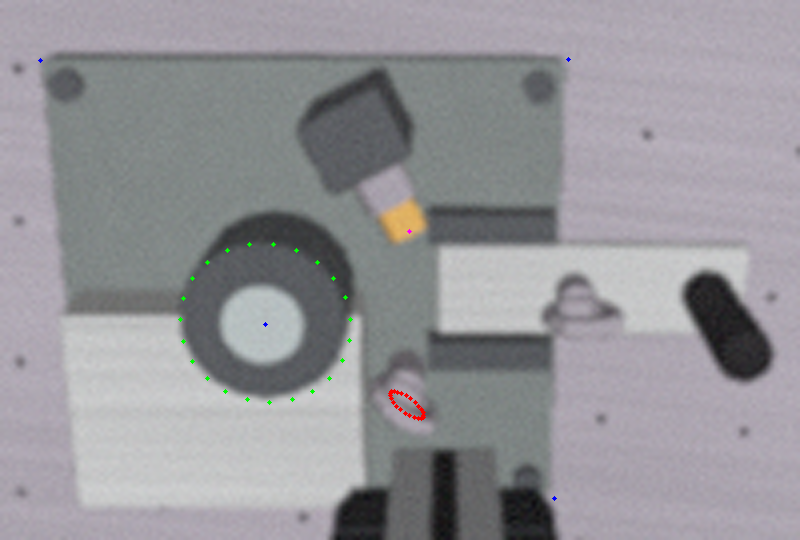

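```bash
python3 -m inch '-0.0221 0.0648 0 0 0 0 0;-0.0221 0.0648 0 0 0 0 0;-0.0221 0.0648 0 0 0 0 0;0 0 0.0627 0 0 0 0;0 0 0.0627 0 0 0 0;0 0 0.0627 0 0 0 0;0 0 0.0627 0 0 0 0;0 0 0.0627 0 0 0 0;0 0 0 0 0 0 0;0 0 0 0 0 0 0'
python3 - <<'E'
from h import *
d=snap('wrist','w2');print(d['tcp'],d['tq'])
E
```

```text
time_s: 2.8
eef_pos: [586.6, 306.2, 51.0]
eef_rot: [-0.001, -0.052, 0.999, -0.0]
contact_force: [0.1, -0.1, 0.9]
grip_width: 0.3
[586.6291529  306.21852498  50.96915886] [-7.20866905e-04 -5.22930650e-02  9.98631483e-01 -2.77061710e-04]
```

View pics/w2.png

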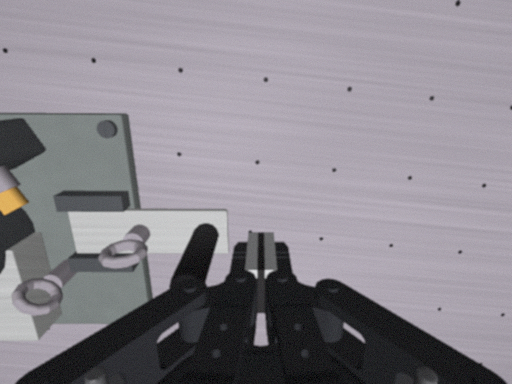

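```bash
python3 -m inch '0 -0.0133 0 0 0 0 0;0 -0.0133 0 0 0 0 0;0 -0.0133 0 0 0 0 0;0 -0.0133 0 0 0 0 0;0 0 0 0 0 0 0'; python3 -m inch '0 -0.01 0 0 0 0 0;0 -0.005 0 0 0 0 0;0 0 0 0 0 0 0'
```

```text
time_s: 3.35
eef_pos: [590.9, 273.2, 51.9]
eef_rot: [0.0, -0.052, 0.999, -0.0]
contact_force: [-0.3, 0.0, -0.0]
grip_width: -0.6
time_s: 3.65
eef_pos: [591.2, 264.9, 50.9]
eef_rot: [-0.0, -0.053, 0.999, -0.0]
contact_force: [-0.6, -0.5, 0.2]
grip_width: 0.1
```

Run:
```python
from h import *
d=snap('wrist','w3');print(d['tcp'])
d=snap('scene','s3'); crop('s3',220,200,380,320,5,'c_s3')
```

```text
[591.17432737 264.92186593  50.90958795]
```

View pics/w3.png

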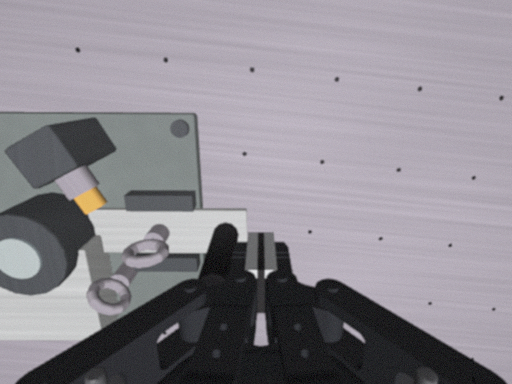

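View pics/c_s3.png

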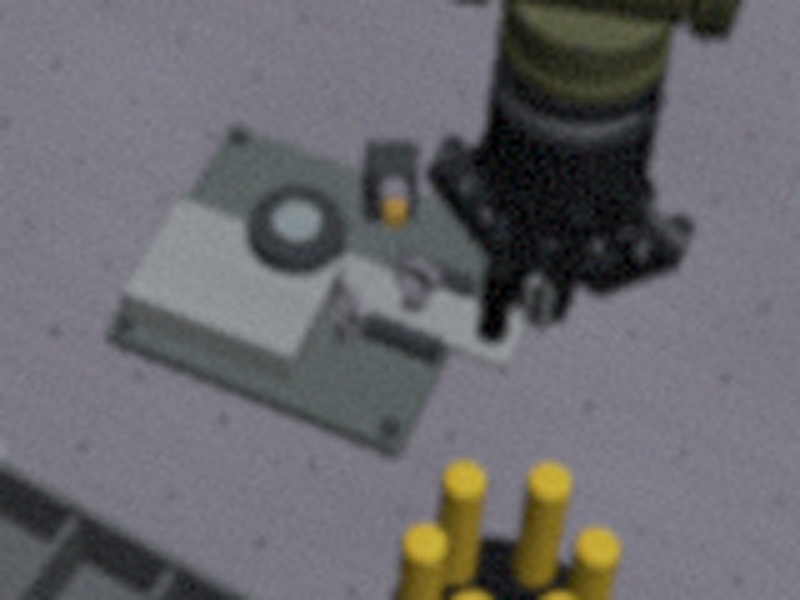

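```bash
python3 -m inch '0 -0.01 0 0 0 0 0;0 -0.005 0 0 0 0 0;0 0 0 0 0 0 0'; python3 -m inch '0 -0.0034 0 0 0 0 0;0 -0.0034 0 0 0 0 0;0 -0.0017 0 0 0 0 0;0 0 0 0 0 0 0'
```

```text
time_s: 4.05
eef_pos: [591.9, 256.0, 50.7]
eef_rot: [-0.001, -0.053, 0.999, -0.0]
contact_force: [-0.7, 1.2, -1.0]
grip_width: 0.4
time_s: 4.45
eef_pos: [592.3, 252.8, 50.9]
eef_rot: [-0.0, -0.053, 0.999, 0.001]
contact_force: [-0.8, 7.1, -2.7]
grip_width: -0.2
```

```bash
python3 -m inch '0 -0.0017 0 0 0 0 0;0 0 0 0 0 0 0'
python3 - <<'E'
from h import *
d=snap('wrist','w4');print(d['tcp'],r.get_state()['contact_force'])
E
```

```text
time_s: 4.65
eef_pos: [592.3, 252.7, 50.9]
eef_rot: [-0.0, -0.053, 0.999, 0.002]
contact_force: [-1.6, 9.8, -3.7]
grip_width: 0.1
[592.31393467 252.71824121  50.94747634] [-0.90779245 10.2043391  -3.68887143]
```

View pics/w4.png

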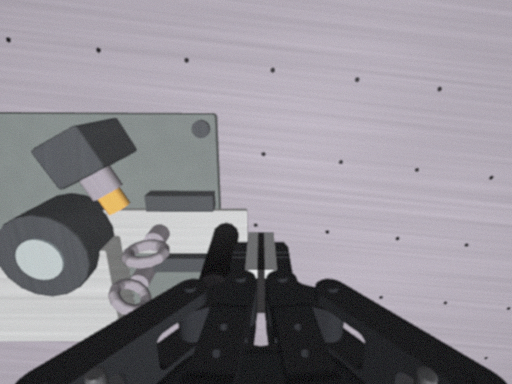

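```bash
python3 -m inch '0 0.01 0 0 0 0 0;0 0.01 0 0 0 0 0;0 0 -0.0627 0 0 0 0;0 0 -0.0627 0 0 0 0;0 0 -0.0627 0 0 0 0;0 0 -0.0627 0 0 0 0;0 0 -0.0627 0 0 0 0;0 0 0 0 0 0 0'
python3 - <<'E'
from h import *
d=snap('wrist','w5');print(d['tcp'])
crop('w5',0,120,300,300,2.6,'c_w5')
E
python3 -m inch '0.0209 -0.0774 0 0 0 0 45;0.0209 -0.0774 0 0 0 0 45;0.0209 -0.0774 0 0 0 0 45;0.0209 -0.0774 0 0 0 0 45;0.0209 -0.0774 0 0 0 0 45;0.0209 -0.0774 0 0 0 0 45;0.0209 -0.0774 0 0 0 0 45;0.0209 -0.0774 0 0 0 0 45;0.0209 -0.0774 0 0 0 0 45;0.0209 -0.0774 0 0 0 0 45;0.0209 -0.0774 0 0 0 0 45;0.0209 -0.0774 0 0 0 0 45'
python3 -m inch '0 0 0 0 0 0.137 45;0 0 0 0 0 0.137 45;0 0 0 0 0 0.137 45;0 0 0 0 0 0.137 45;0 0 0 0 0 0.137 45;0 0 0 0 0 0.137 45;0 0 0 0 0 0.137 45;0 0 0 0 0 0.137 45;0 0 0 0 0 0.137 45;0 0 0 0 0 0.137 45;0 0 0 0 0 0 45'
python3 - <<'E'
from h import *
d=snap('wrist','w6');print(d['tcp'],d['tq'])
E
```

```text
time_s: 5.5
eef_pos: [595.1, 263.3, 248.1]
eef_rot: [0.007, -0.053, 0.999, 0.001]
contact_force: [0.3, 0.2, 0.9]
grip_width: -0.2
[595.08639281 263.28970264 248.06303887]
time_s: 6.75
eef_pos: [499.5, -309.3, 237.8]
eef_rot: [-0.001, -0.053, 0.999, 0.0]
contact_force: [1.3, 0.2, 0.4]
grip_width: 45.3
time_s: 7.85
eef_pos: [500.2, -307.4, 237.7]
eef_rot: [-0.001, 0.617, 0.787, -0.0]
contact_force: [-0.0, 0.5, 0.1]
grip_width: 45.0
[ 500.24096888 -307.41272253  237.68558533] [-1.24377072e-03  6.16586657e-01  7.87286011e-01 -2.90948707e-04]
```

View pics/c_w5.png

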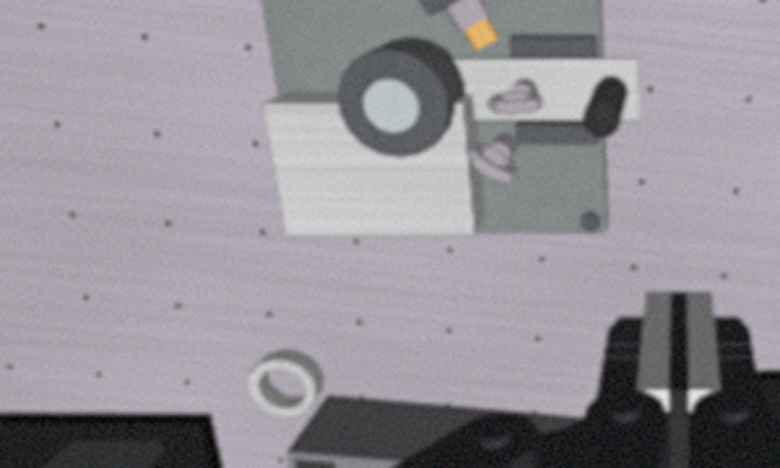

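View pics/w6.png

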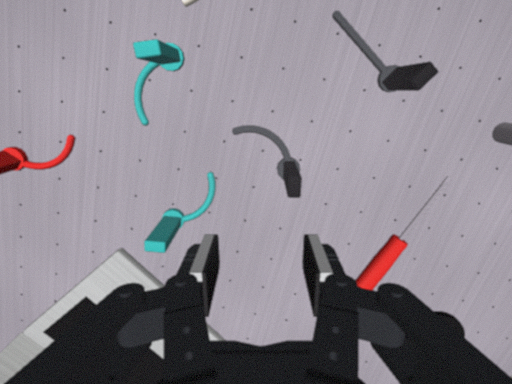

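Run:
```python
from h import *
crop('w6',220,110,320,210,6,'c_w6')
```

```text
(no output)
```

View pics/c_w6.png

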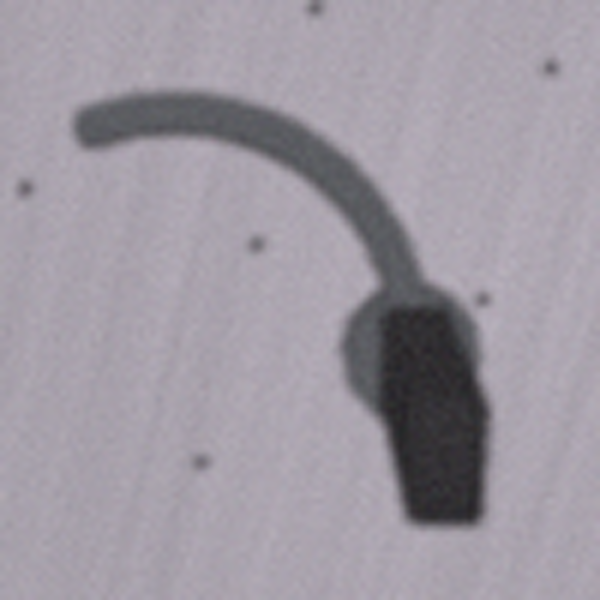

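```bash
cat >> h.py <<'E'
def fitarc(d,px,tip,col,top,p0,zb=0):
    def f(p):
        o=[]
        for q in px:
            w=atz(d,*q,zb+4.5); o.append(np.hypot(*(w[:2]-p[:2]))-50)
        for q,a,z in [(tip,np.radians(110),4.5)]+([(col,0,9)] if col is not None else [])+([(top,0,80)] if top is not None else []):
            w=atz(d,*q,zb+z)[:2]; t=p[:2]+50*np.array([np.cos(p[2]+a),np.sin(p[2]+a)]); o+=list(w-t)
        return np.array(o)
    s=least_squares(f,p0); return s.x,f(s.x)
E
python3 - <<'E'
from h import *
d=load('w6')
L=lambda a:np.array(a)/6+[220,110]-.4
px=[L(a) for a in [(180,113),(260,130),(330,178),(378,235),(403,280)]]
p,e=fitarc(d,px,L((95,127)),L((411,350)),L((437,465)),[487,-326,.25])
print(p,np.degrees(p[2]),e.round(1)); g=p[:2]+50*np.array([np.cos(p[2]),np.sin(p[2])]);print('grip',g)
q=d['tq']; M=R.from_quat([q[1],q[2],q[3],q[0]]).as_matrix();print(M.round(3)); print('tooly',np.degrees(np.arctan2(M[1,1],M[0,1])))
dd=np.array([g[0],g[1],44])-d['tcp']; print('move tool',M.T@dd, (M.T@dd)/600)
E
```

```text
[ 4.87970090e+02 -3.26175538e+02  2.32597381e-01] 13.326848261941693 [-0.2 -0.2 -0.9 -0.4  0.8  1.3  0.1 -0.1  1.5 -1.2 -0.7]
grip [ 536.62363829 -314.65025127]
[[-0.24   0.971 -0.002]
 [ 0.971  0.24   0.001]
 [ 0.002 -0.002 -1.   ]]
tooly 13.865417441784775
move tool [-16.05515114  33.9738458  193.59286232] [-0.02675859  0.05662308  0.32265477]
```

```bash
python3 -m inch '-0.0268 0.0566 0 0 0 0 45;0 0 0.0538 0 0 0 45;0 0 0.0538 0 0 0 45;0 0 0.0538 0 0 0 45;0 0 0 0 0 0 45;0 0 0 0 0 0 45'
python3 - <<'E'
from h import *
d=snap('wrist','w7');print(d['tcp'],d['tq'])
E
```

```text
time_s: 8.5
eef_pos: [537.3, -314.9, 141.9]
eef_rot: [-0.001, 0.616, 0.788, -0.0]
contact_force: [0.2, 0.6, 0.8]
grip_width: 45.1
[ 537.27448273 -314.87338139  141.91669073] [-9.59515608e-04  6.16025991e-01  7.87725232e-01 -1.26493091e-04]
```

View pics/w7.png

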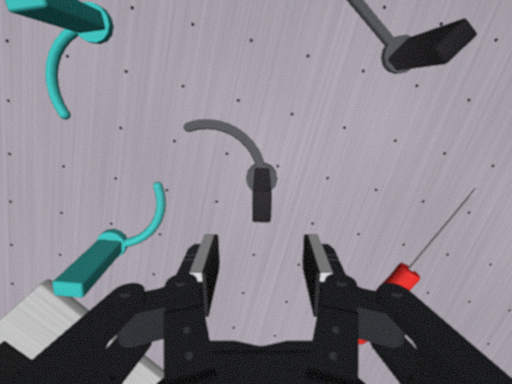

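```bash
python3 -m inch '0 0 0.0545 0 0 0 45;0 0 0.0545 0 0 0 45;0 0 0.0545 0 0 0 45;0 0 0 0 0 0 45;0 0 0 0 0 0 45'
python3 - <<'E'
from h import *
d=snap('wrist','w8');print(d['tcp'],d['tq'])
E
```

```text
time_s: 9.05
eef_pos: [538.7, -315.8, 46.4]
eef_rot: [0.001, 0.616, 0.787, 0.0]
contact_force: [-0.4, 0.2, 0.4]
grip_width: 45.2
[ 538.67579325 -315.84008104   46.39556033] [1.11989325e-03 6.16470620e-01 7.87377114e-01 2.58796208e-05]
```

View pics/w8.png

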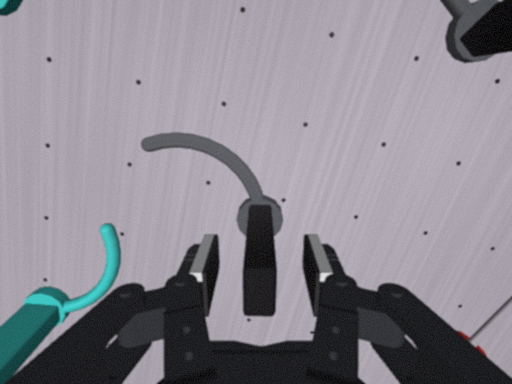

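```bash
python3 -m inch '0.0025 -0.0025 0 0 0 0 45;0 0 0 0 0 0 45;0 0 0 0 0 0 30;0 0 0 0 0 0 20;0 0 0 0 0 0 8;0 0 0 0 0 0 8;0 0 0 0 0 0 8;0 0 0 0 0 0 8'
python3 - <<'E'
from h import *
d=snap('wrist','w9');print(d['tcp'],d['tq'])
crop('w9',130,110,290,330,2.7,'c_w9')
E
```

```text
time_s: 9.9
eef_pos: [536.3, -314.2, 45.0]
eef_rot: [0.0, 0.617, 0.787, 0.0]
contact_force: [-0.9, 0.0, 4.7]
grip_width: 13.5
[ 536.30696022 -314.19173449   45.02408432] [4.66009479e-04 6.16630413e-01 7.87252633e-01 8.65218593e-05]
```

View pics/c_w9.png

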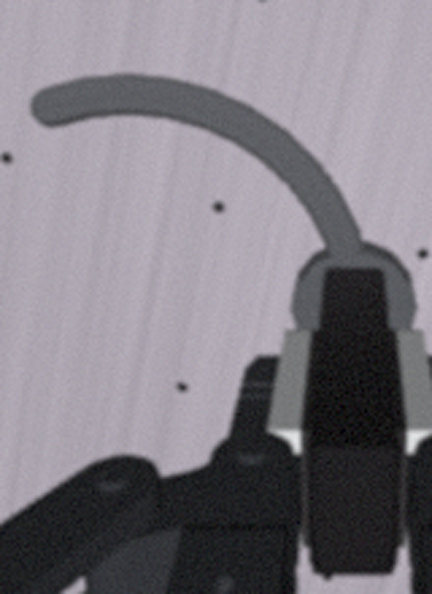

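```bash
cat >> h.py <<'E'
def rodfit(d,box,z,c0,thr=118,grayonly=False,amin=15,amax=112,seed=None):
    """rod mask in pixel box -> world pts at z; fit centre with R=50; returns centre, tip angle(world), n"""
    g=cv2.GaussianBlur(cv2.cvtColor(d['frame'],cv2.COLOR_RGB2GRAY),(3,3),0)
    m=np.zeros_like(g); u0,v0,u1,v1=box; m[v0:v1,u0:u1]=(g[v0:v1,u0:u1]<thr)
    n,lab,st,_=cv2.connectedComponentsWithStats(m)
    k=lab[seed[1],seed[0]] if seed else 1+np.argmax(st[1:,4])
    vs,us=np.nonzero(lab==k)
    W=np.array([atz(d,u,v,z)[:2] for u,v in zip(us,vs)])
    return us,vs,W
E
python3 - <<'E'
from h import *
d=load('w9')
us,vs,W=rodfit(d,(125,125,270,205),4.5,None,seed=(180,142))
print(len(us),us.min(),us.max(),vs.min(),vs.max())
p=np.array([487.,-326.])
def cen(p):
    a=np.degrees(np.arctan2(W[:,1]-p[1],W[:,0]-p[0])); rr=np.hypot(*(W-p).T); return a,rr
def f(p):
    a,rr=cen(p); b=np.arange(np.percentile(a,8),a.max()-8,5); 
    return [ (rr[(a>=x)&(a<x+5)].max()+rr[(a>=x)&(a<x+5)].min())/2-50 for x in np.arange(35,115,5)]
s=least_squares(f,p,diff_step=1e-4); a,rr=cen(s.x)
print(s.x,np.round(f(s.x),2),'amax',a.max(), 'tip',a.max()-np.degrees(4.5/50), [round(rr[(a>=x)&(a<x+5)].max()-rr[(a>=x)&(a<x+5)].min(),1) for x in range(35,115,10)])
q=d['tq']; M=R.from_quat([q[1],q[2],q[3],q[0]]).as_matrix()
print('center in tool',M.T@(np.array([*s.x,4.5])-d['tcp']),'hook yaw',a.max()-np.degrees(4.5/50)-110,'tooly',np.degrees(np.arctan2(M[1,1],M[0,1])))
E
```

```text
2047 142 269 138 204
[ 487.38833013 -327.0421615 ] [ 0.05 -0.05 -0.02 -0.01 -0.16  0.07  0.04  0.1   0.04  0.03 -0.06  0.04
  0.04 -0.07 -0.06  0.01] amax 128.37546838316615 tip 123.21884822698874 [np.float64(8.3), np.float64(8.6), np.float64(8.5), np.float64(8.5), np.float64(8.6), np.float64(8.7), np.float64(8.4), np.float64(8.4)]
center in tool [ -0.73326708 -50.60142132  40.4885877 ] hook yaw 13.21884822698874 tooly 13.859033109489976
```

```bash
python3 -m inch '0 0 -0.03 0 0 0 8;0 0 -0.065 0 0 0 8;0 0 -0.065 0 0 0 8;0 0 -0.065 0 0 0 8;0.0619 0.0317 0 0 0 0 8;0.0619 0.0317 0 0 0 0 8;0.0619 0.0317 0 0 0 0 8;0.0619 0.0317 0 0 0 0 8;0.0619 0.0317 0 0 0 0 8;0.0619 0.0317 0 0 0 0 8;0.0619 0.0317 0 0 0 0 8;0.0619 0.0317 0 0 0 0 8;0.0619 0.0317 0 0 0 0 8;0.0619 0.0317 0 0 0 0 8'
python3 -m inch '0 0 0 0 0 0.1396 8;0 0 0 0 0 0.1396 8;0 0 0 0 0 0.1396 8;0 0 0 0 0 0.1396 8;0 0 0 0 0 0.1396 8;0 0 0 0 0 0.1396 8;0 0 0 0 0 0.1396 8;0 0 0 0 0 0.1396 8;0 0 0 0 0 0.1396 8;0 0 0 0 0 0 8;0 0 0 0 0 0 8'
python3 - <<'E'
from h import *
d=snap('wrist','w10');print(d['tcp'],d['tq'])
E
```

```text
time_s: 11.35
eef_pos: [630.8, 93.7, 177.6]
eef_rot: [-0.001, 0.617, 0.787, -0.001]
contact_force: [0.6, -0.1, -2.0]
grip_width: 13.3
time_s: 12.45
eef_pos: [630.9, 92.0, 178.1]
eef_rot: [-0.0, 0.969, 0.247, -0.001]
contact_force: [0.1, -0.9, -1.7]
grip_width: 13.4
[630.93158084  92.00743505 178.14321725] [-1.01887458e-04  9.68917835e-01  2.47380613e-01 -1.02523621e-03]
```

View pics/w10.png

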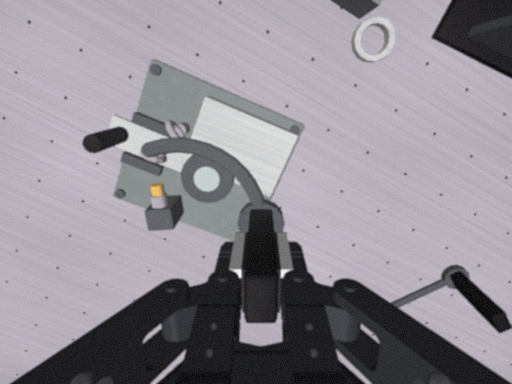

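Run:
```python
from h import *
crop('w10',100,50,310,240,3.8,'c_w10')
```

```text
(no output)
```

View pics/c_w10.png

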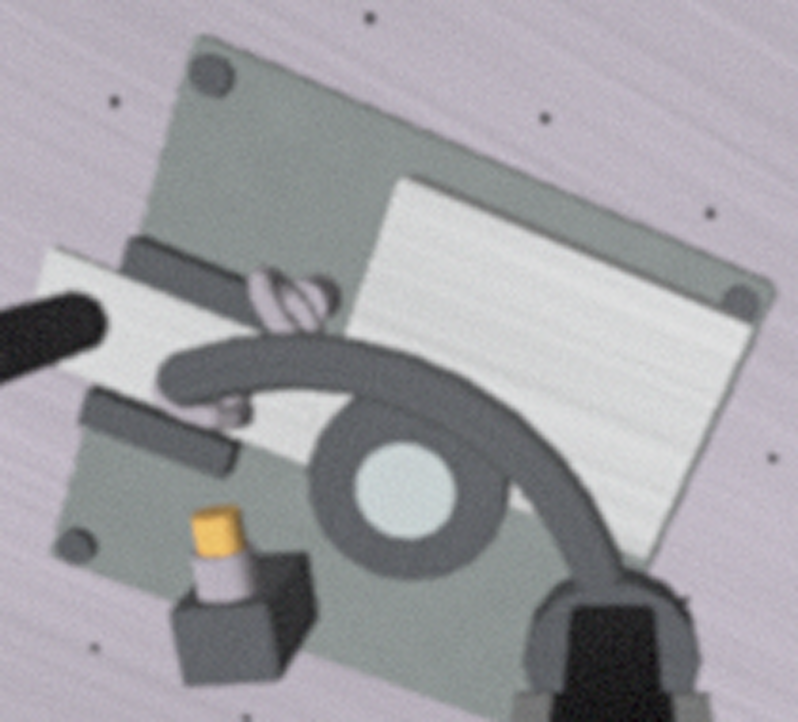

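Run:
```python
from h import *
d=load('w10')
C=lambda x,y:(x/3.8+100-.4,y/3.8+50-.4)
for n,(x,y) in dict(cap=(406,489),disc=(409,560),disc2=(340,500),shelf=(600,350),shelf2=(450,250),base=(250,180),rod=(200,375),rod2=(400,355),housing=(230,650),collar=(545,640),table=(50,120)).items():
    u,v=C(x,y); z=[atd(d,u+i,v+j)[2] for i in(-1,0,1) for j in (-1,0,1)]; print(n,np.round(z,1))
```

```text
cap [47.3 47.9 48.4 49.3 49.6 47.7 48.8 48.8 49.4]
disc [47.6 49.  46.6 48.  47.4 47.5 46.5 46.3 47.9]
disc2 [48.2 46.7 48.1 47.  47.3 47.1 48.5 48.5 47.2]
shelf [36.2 36.7 36.4 35.6 36.4 35.6 36.9 37.3 37.1]
shelf2 [37.5 38.2 37.3 35.4 36.6 36.6 37.3 35.7 37.2]
base [11.7 12.9 12.  10.6 11.6 10.9 12.  10.2 10.2]
rod [141.2 142.2 141.8 142.3 142.3 143.3 140.8 141.8 141.4]
rod2 [138.  139.3 140.2 137.3 139.1 139.3 136.5 138.5 139.2]
housing [53.2 53.7 53.3 52.7 52.4 53.5 54.5 53.1 53.4]
collar [141.6 141.6 140.8 141.8 141.8 141.1 141.5 142.  141.6]
table [ 0.3  0.1 -0.2 -0.5 -0.3 -0.7  0.4 -0.9 -2.2]
```

```bash
cat > ov.py <<'E'
from h import *
def overlay(fn,p,box,k,out,gate=True,hook=None):
    d=load(fn); im=cv2.imread('pics/'+fn+'.png'); u0,v0,u1,v1=box
    big=cv2.resize(im[v0:v1,u0:u1],None,fx=k,fy=k,interpolation=cv2.INTER_CUBIC)
    def dots(L,col,pp=p):
        for w in pose2(pp,L):
            q=(np.array(proj(d,w))+.5-[u0,v0])*k; cv2.circle(big,tuple(int(v) for v in q),1,col,-1)
    T=np.linspace(0,2*np.pi,40)
    dots([[25*np.cos(t),-10+25*np.sin(t),48] for t in T],(0,255,0))
    for ad,col in ((55,(0,0,255)),(90,(0,160,255))):
        a=np.radians(ad); off=3.5 if ad==90 else 0
        for rad in (6.25,12.25):
            dots([[(50+rad*np.cos(t))*np.cos(a),-10+(50+rad*np.cos(t))*np.sin(a)+off,42+rad*np.sin(t)] for t in T],col)
    dots([[78-150*(i%2==0)*s if 0 else x,y,12] for i in [0] for s in [0] for x in np.linspace(-72,78,40) for y in (-80,80)],(255,0,0))
    dots([[x,y,12] for y in np.linspace(-80,80,40) for x in (-72,78)],(255,0,0))
    if hook is not None:
        # hook: (cx,cy,yaw, zunderside)
        dots([[rr*np.cos(t),rr*np.sin(t),hook[3]+4.5] for t in np.linspace(.3,np.radians(110),40) for rr in (45.5,54.5)],(255,0,255),hook[:3])
    cv2.imwrite('pics/'+out+'.png',big)
E
python3 - <<'E'
from ov import *
d=load('w10')
px=np.array([[200,37],[773,287],[55,552]])/3.8+[100,50]-.5
p,e=fit(d,[[78,80,12],[78,-80,12],[-72,80,12]],px,[606,146,.107]);print(p,e)
q=d['tq'];M=R.from_quat([q[1],q[2],q[3],q[0]]).as_matrix()
c=d['tcp']+M@np.array([-.73,-50.6,40.5]); ty=np.arctan2(M[1,1],M[0,1])
overlay('w10',p,(100,50,310,240),3.8,'o_w10',hook=[c[0],c[1],ty-np.radians(.5),c[2]-4.5])
# depth circle fit of turret
vs,us=np.mgrid[50:240,100:310]; 
P=np.array([atd(d,u,v) for u,v in zip(us.ravel(),vs.ravel())])
s=(abs(P[:,2]-48)<3.5)&(np.hypot(P[:,0]-606,P[:,1]-136)<32); Q=P[s][:,:2]
print(len(Q),Q.mean(0),np.median(P[s][:,2]))
h=cv2.convexHull(Q.astype(np.float32))[:,0]; 
f=lambda x:[np.hypot(*(a-x))-25 for a in h]; r_=least_squares(f,[606,136],loss='soft_l1');print(r_.x,np.round(f(r_.x),1)); print('center by base',pose2(p,[[0,-10,48]]))
E
```

```text
[6.07078231e+02 1.45343304e+02 1.01239108e-01] [[-1.23184268 -1.48393901]
 [ 3.06798076  0.43025953]
 [-1.89092438  2.16850958]]
1842 [606.51276771 136.73419905] 47.77763890604223
[607.22039144 136.73048653] [-6.4 -6.2 -2.8 -1.2 -0.5 -0.4  0.  -0.4 -0.6 -0.7 -0.6 -1.5 -1.5 -1.1
 -0.9 -1.3 -1.1 -1.4 -0.9 -0.7 -0.7 -0.5 -0.4 -0.1 -0.1 -0.1  0.2  0.2
  0.4 -0.3 -1.  -2.2 -2.8 -3.3 -4.6]
center by base [[608.08889357 135.39450739  48.        ]]
```

View pics/o_w10.png

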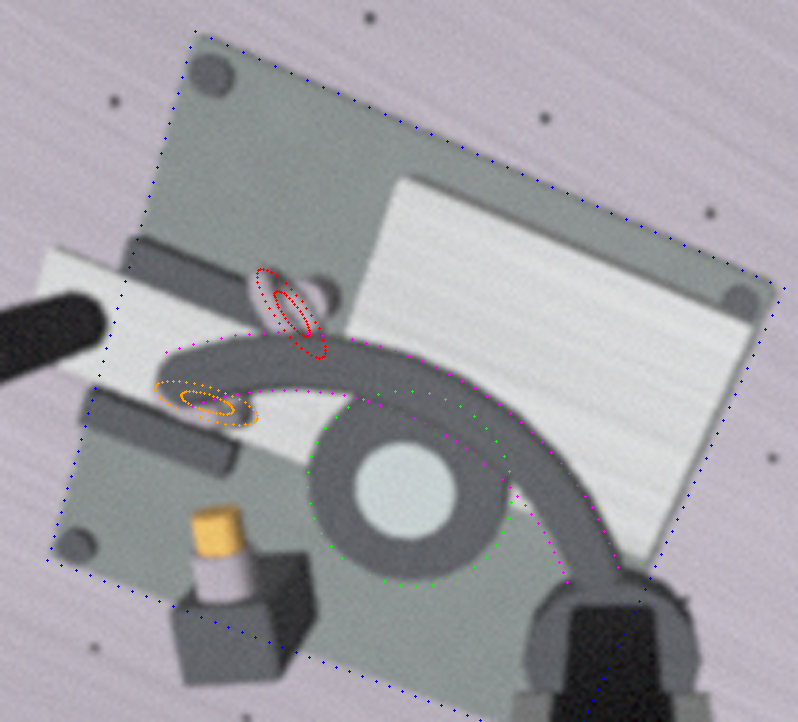

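```bash
cat >> h.py <<'E'
def hookfit(d,box,zrod,c0,arange,free=False):
    T=cam(d); u0,v0,u1,v1=box
    vs,us=np.mgrid[v0:v1,u0:u1]; us=us.ravel();vs=vs.ravel()
    z=d['z_map'][vs,us]; c=np.c_[(us-d['cx'])/d['fx'],-(vs-d['cy'])/d['fy'],-np.ones(len(us))]
    dirs=c@T[:3,:3].T; P=T[:3,3]+dirs*z[:,None]
    s=abs(P[:,2]-zrod)<12
    Wz=T[:3,3]+dirs*((zrod-T[2,3])/dirs[:,2])[:,None]
    W=Wz[s][:,:2]; W=W[abs(np.hypot(*(W-c0).T)-50)<9]
    ctr=np.array(c0,float)
    bins=np.arange(*arange)
    def f(p):
        rel=W-p[:2]; a=np.degrees(np.arctan2(rel[:,1],rel[:,0])); rr=np.hypot(*rel.T); R0=p[2] if len(p)>2 else 50
        o=[]
        for x in bins:
            k=rr[(a>=x)&(a<x+5)]
            if len(k)>5: o.append((np.percentile(k,3)+np.percentile(k,97))/2-R0)
        return np.array(o)
    p0=[*c0,50] if free else list(c0)
    s_=least_squares(f,p0,diff_step=1e-4); rel=W-s_.x[:2]; a=np.degrees(np.arctan2(rel[:,1],rel[:,0]))
    return s_.x,f(s_.x),a.max()-np.degrees(4.5/50),P[s][:,2]
def tool(d):
    q=d['tq'];M=R.from_quat([q[1],q[2],q[3],q[0]]).as_matrix(); return M,np.degrees(np.arctan2(M[1,1],M[0,1]))
E
python3 - <<'E'
from h import *
for fn,box,ar,c0 in (('w9',(125,125,240,205),(45,115,5),(487.5,-327)),('w10',(135,120,265,200),(-35,40,5),(606,136))):
    d=load(fn); M,ty=tool(d); zr=d['tcp'][2]-40.5
    if fn=='w9': 
        pass
    for fr in (False,True):
        x,e,t,zz=hookfit(d,box,zr,c0,ar,fr); print(fn,fr,x,e.round(1),'tip',t,'yawoff',t-110-ty,'in tool',(M.T@(np.array([x[0],x[1],zr])-d['tcp'])).round(2))
E
```

```text
w9 False [ 483.27057638 -326.9957113 ] [-3.2 -1.5  0.7  1.9  1.5  1.2  0.9  0.5  0.1 -0.2 -0.5 -0.9 -1.2 -1.7] tip 153.640610072941 yawoff 29.781576963451023 in tool [  0.3  -54.59  40.46]
w9 True [ 488.98805265 -308.34839233   31.9539532 ] [-0.7  0.3  0.8  0.6  0.1 -0.1 -0.4 -0.4 -0.5 -0.3 -0.2  0.1  0.5  0.9] tip 174.80449282369742 yawoff 50.94545971420744 in tool [ 17.03 -44.57  40.46]
w10 False [606.50255363 135.06855477] [-0.  -0.1  0.   0.   0.1 -0.   0.1 -0.   0.   0.  -0.1  0.   0.  -0.1
  0.1] tip 48.44329610362857 yawoff -0.20180899687876064 in tool [ -0.72 -49.47  40.54]
w10 True [606.58224444 135.06923607  49.92758995] [ 0.  -0.1  0.   0.   0.1 -0.   0.1 -0.1  0.   0.  -0.1  0.   0.  -0.1
  0.1] tip 48.51696327777436 yawoff -0.12814182273297092 in tool [ -0.65 -49.44  40.54]
```

```bash
python3 -m inch '0 0 0.05 0 0 0 8;0 0 0.05 0 0 0 8;0 0 0.0183 0 0 0 8;0 0 0 0 0 0 8;0 0 0 0 0 0 8'
python3 - <<'E'
from h import *
d=snap('wrist','w11');M,ty=tool(d);print(d['tcp'],d['tq'],ty)
zr=d['tcp'][2]-40.5
x,e,t,zz=hookfit(d,(80,100,250,230),zr,(606.5,135),(-35,40,5),True); print(x,e.round(1),'tip',t,'yawoff',t-110-ty,'in tool',(M.T@(np.array([x[0],x[1],zr])-d['tcp'])).round(2))
crop('w11',40,80,260,250,3.6,'c_w11')
E
```

```text
time_s: 13.0
eef_pos: [632.2, 92.2, 109.3]
eef_rot: [0.0, 0.969, 0.246, 0.001]
contact_force: [0.3, 0.5, -1.4]
grip_width: 13.2
[632.1923921   92.1907839  109.34669744] [1.21845823e-04 9.69208805e-01 2.46239641e-01 5.62807393e-04] -61.489801397161834
[612.22169609 135.96694835  45.84786313] [-0.7  0.3  0.5  0.3  0.1 -0.1 -0.  -0.1 -0.1 -0.2 -0.1 -0.1 -0.1  0.
  0.3] tip 52.035159928537574 yawoff 3.524961325699408 in tool [  3.3  -48.02  40.48]
```

View pics/c_w11.png

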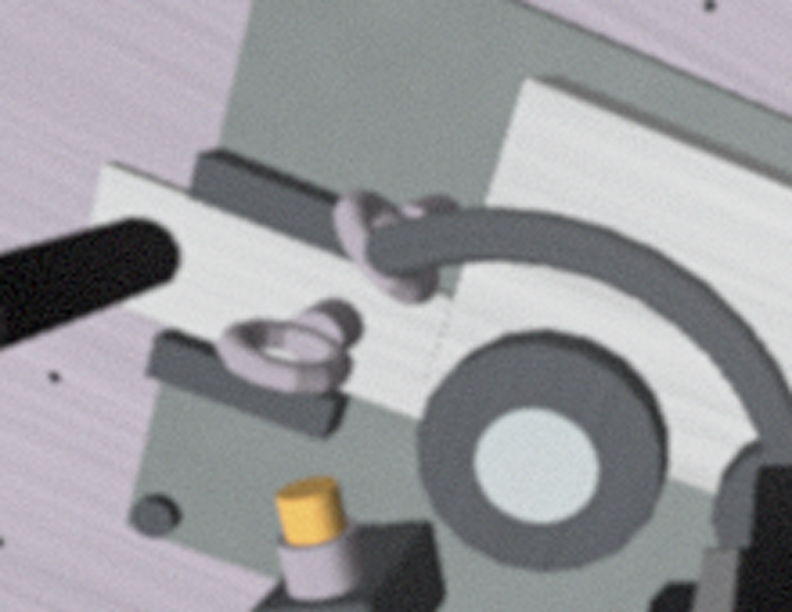

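```bash
sed -i 's/s=abs(P\[:,2\]-zrod)<12/s=abs(P[:,2]-zrod)<7/' h.py
python3 - <<'E'
from h import *
for fn,c,k,o in (('w1',(262,325),4,(150,120)),('w10',(406,489.5),3.8,(100,50)),('w11',(537.5,464.5),3.6,(40,80))):
    d=load(fn); print(fn,atz(d,*(np.array(c)/k+o-.5),48))
t=load('top0'); print('top',atz(t,*(np.array((494,318))/8+[145,110]-.5),48))
d=load('w11');M,ty=tool(d);zr=d['tcp'][2]-40.5
x,e,t,zz=hookfit(d,(80,100,250,230),zr,(607,135),(-35,40,5),True); print(x,e.round(1),'tip',t,'yawoff',t-110-ty,'in tool',(M.T@(np.array([x[0],x[1],zr])-d['tcp'])).round(2))
E
```

```text
w1 [608.27734075 136.19265249  48.        ]
w10 [608.04945443 136.5057583   48.        ]
w11 [607.87496522 136.55411175  48.        ]
top [606.73523257 137.45866894  48.        ]
[614.04990389 135.9310679   44.15490198] [-0.4  0.5  0.4  0.3 -0.1 -0.2 -0.2 -0.3 -0.2 -0.3 -0.1 -0.1  0.   0.2
  0.5] tip 53.984233559581526 yawoff 5.47403495674336 in tool [  4.89 -47.12  40.48]
```

Run:
```python
from ov import *
d=load('w11');M,ty=tool(d);zr=d['tcp'][2]-40.5
for ar in ((-20,45,5),(-10,45,5)):
  for fr in (0,1):
    x,e,t,zz=hookfit(d,(120,100,245,230),zr,(607.5,135.3),ar,fr); print(x,e.round(1),'tip',t)
c=d['tcp']+M@np.array([-.7,-49.5,40.5]);print(c)
yaw=.1065
p=[608-np.sin(yaw)*10,136.4+10*np.cos(yaw),yaw];print(p)
overlay('w11',p,(40,80,260,250),3.6,'o_w11',hook=[c[0],c[1],np.radians(ty-.2),c[2]-4.5])
```

```text
[607.95238926 135.28414526] [ 0.   0.1 -0.1  0.  -0.   0.  -0.  -0.   0.   0.  -0.   0.  -0.1] tip 48.320551439813215
[608.0632823  135.27984282  49.89861841] [ 0.   0.1 -0.1  0.  -0.   0.  -0.  -0.   0.   0.  -0.1  0.1 -0. ] tip 48.42642333882869
[607.94330161 135.28582746] [-0.1  0.1  0.   0.1 -0.  -0.   0.   0.  -0.   0.  -0.1] tip 48.310974279529
[608.47755838 135.4298301   49.47431039] [-0.   0.1 -0.   0.  -0.  -0.   0.   0.  -0.1  0.1 -0. ] tip 48.710689601157874
[607.9967957  135.35555936  68.82059136]
[np.float64(606.9370121079444), np.float64(146.34334233250286), 0.1065]
```

View pics/o_w11.png

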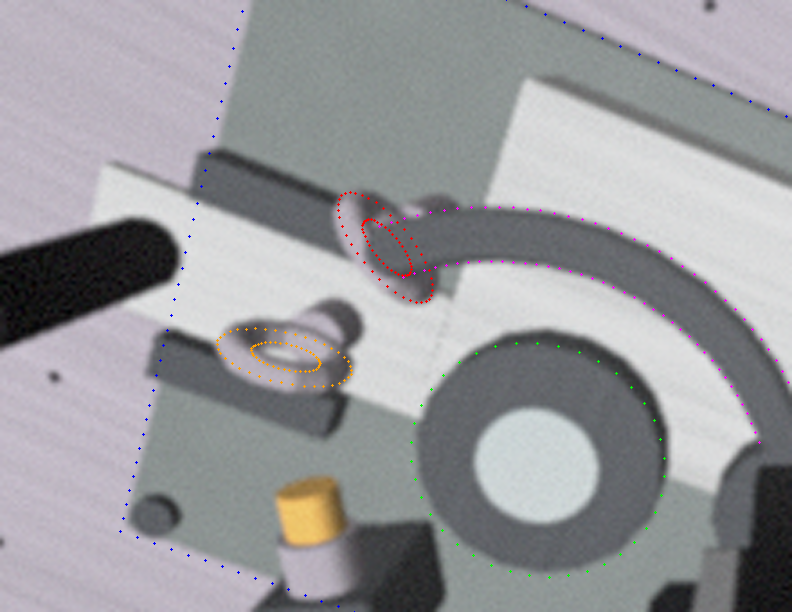

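```bash
python3 -m inch '0.00095 -0.0016 0.015 0 0 0 8;0 0 0.015 0 0 0 8;0 0 0.0125 0 0 0 8;0 0 0 0 0 0 8;0 0 0 0 0 0 8;0 0 0 0 0 0 8'
python3 - <<'E'
from ov import *
d=snap('wrist','w12');M,ty=tool(d);print(d['tcp'],d['tq'],ty, r.get_state()['contact_force'])
zr=d['tcp'][2]-40.5
c=d['tcp']+M@np.array([-.65,-49.5,40.5]);print(c)
yaw=.1065; p=[608-np.sin(yaw)*10,136.4+10*np.cos(yaw),yaw]
overlay('w12',p,(20,80,260,260),3.3,'o_w12',hook=[c[0],c[1],np.radians(ty-.2),c[2]-4.5])
E
```

```text
time_s: 13.65
eef_pos: [631.4, 93.3, 82.5]
eef_rot: [-0.0, 0.969, 0.246, -0.0]
contact_force: [-0.1, 0.6, -1.5]
grip_width: 13.2
[631.40327074  93.25902141  82.53458622] [-4.67616005e-05  9.69276176e-01  2.45974808e-01 -2.92112755e-04] -61.521104025552184 [-0.44799915 -0.50163332 -1.87325694]
[607.2047264  136.45707265  42.04654698]
```

View pics/o_w12.png

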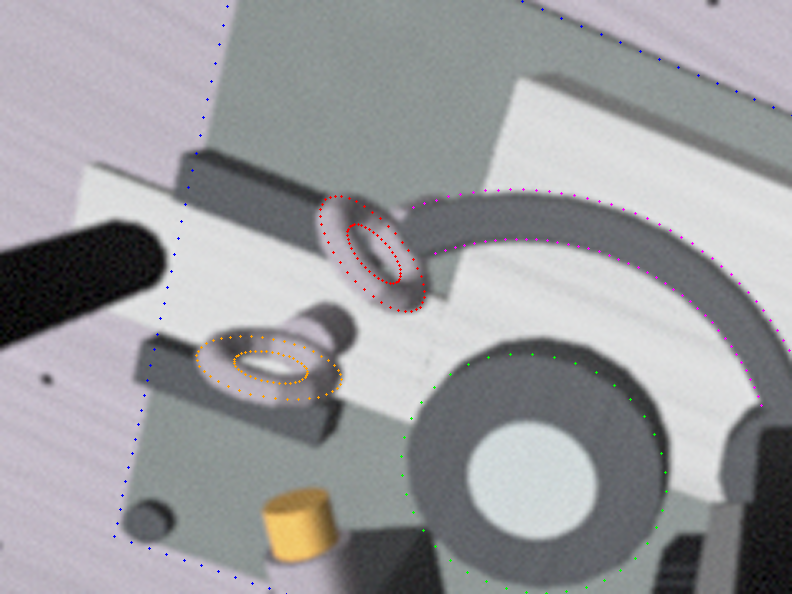

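```bash
python3 -m inch '0.0011 0.0011 0 0 0 0 8;0 0 0 0 0 0 8;0.00288 -0.00009 0 0 0 -0.0333 8;0.00288 -0.00009 0 0 0 -0.0333 8;0.00288 -0.00009 0 0 0 -0.0333 8;0.00288 -0.00009 0 0 0 -0.0333 8;0 0 0 0 0 0 8'
cat > st.py <<'E'
from ov import *
import sys
d=snap('wrist',sys.argv[1]);M,ty=tool(d); s=r.get_state(); print(s['time_s'],d['tcp'].round(2),'F',s['contact_force'].round(1),'T',s['wrist_torque'].round(2))
c=d['tcp']+M@np.array([-.65,-49.5,40.5])
print('hook c - lock c',(c[:2]-[608.1,136.2]).round(2),'z',c[2].round(2),'tip lock deg',round(ty-.2+110-6.1,2),'tilt',(M[:2,2]).round(4), 'tool F',(M.T@s['contact_force']).round(1))
yaw=.1065; p=[608.1-np.sin(yaw)*10,136.2+10*np.cos(yaw),yaw]
overlay(sys.argv[1],p,(10,80,260,260),3.2,'o_'+sys.argv[1],hook=[c[0],c[1],np.radians(ty-.2),c[2]-4.5])
E
python3 st.py w13
```

```text
time_s: 14.4
eef_pos: [638.5, 96.8, 83.0]
eef_rot: [0.0, 0.95, 0.313, 0.0]
contact_force: [0.2, -0.1, -2.7]
grip_width: 13.1
14.45 [638.45  96.85  82.96] F [-0.4 -0.  -2.4] T [-0.06  0.01 -0.03]
hook c - lock c [0.42 0.07] z 42.46 tip lock deg 50.17 tilt [ 0.0002 -0.    ] tool F [-0.3 -0.2  2.4]
```

View pics/o_w13.png

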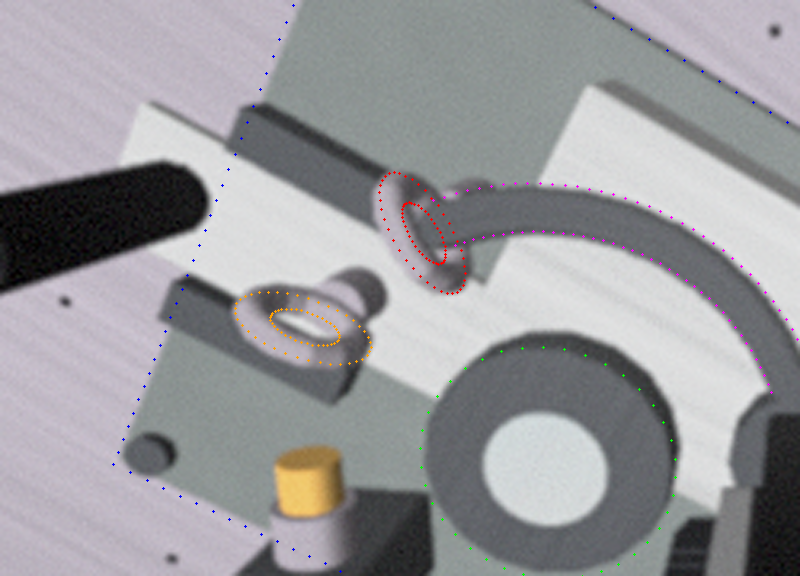

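```bash
python3 -m inch '0.00288 -0.0005 0.0003 0 0 -0.0333 8;0.00288 -0.00009 0 0 0 -0.0333 8;0.00288 -0.00009 0 0 0 -0.0333 8;0 0 0 0 0 0 8'; python3 st.py w14; python3 -m inch '0.00288 -0.00009 0 0 0 -0.0333 8;0.00288 -0.00009 0 0 0 -0.0333 8;0.00288 -0.00009 0 0 0 -0.0333 8;0 0 0 0 0 0 8'; python3 st.py w15
```

```text
time_s: 14.85
eef_pos: [642.2, 100.4, 82.8]
eef_rot: [0.0, 0.932, 0.362, 0.0]
contact_force: [0.4, -0.0, -0.8]
grip_width: 13.2
14.9 [642.17 100.38  82.76] F [-0.4  0.2 -1.4] T [-0.04 -0.02 -0.  ]
hook c - lock c [0.2  0.28] z 42.26 tip lock deg 56.13 tilt [0.0001 0.    ] tool F [-0.2 -0.4  1.4]
time_s: 15.3
eef_pos: [645.7, 104.1, 82.8]
eef_rot: [0.0, 0.912, 0.41, 0.0]
contact_force: [-0.2, -1.0, -1.8]
grip_width: 13.3
15.35 [645.7  104.11  82.77] F [-0.  0. -2.] T [-0.09 -0.01 -0.04]
hook c - lock c [0.15 0.29] z 42.26 tip lock deg 62.11 tilt [0.0001 0.    ] tool F [ 0. -0.  2.]
```

View pics/o_w15.png

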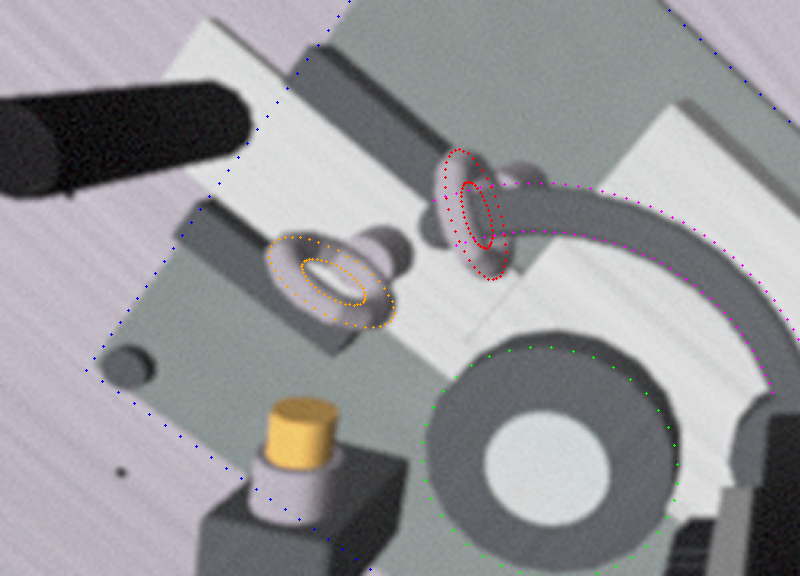

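```bash
python3 -m inch '0.00288 -0.00009 0 0 0 -0.0333 8;0.00288 -0.00009 0 0 0 -0.0333 8;0.00288 -0.00009 0 0 0 -0.0333 8;0.00288 -0.00009 0 0 0 -0.0333 8;0.00288 -0.00009 0 0 0 -0.0333 8;0.00288 -0.00009 0 0 0 -0.0333 8;0.00288 -0.00009 0 0 0 -0.0333 8;0.00288 -0.00009 0 0 0 -0.0333 8;0 0 0 0 0 0 8'; python3 st.py w16
```

```text
time_s: 16.25
eef_pos: [653.1, 115.7, 82.7]
eef_rot: [0.0, 0.846, 0.533, -0.0]
contact_force: [-1.5, -0.1, -1.3]
grip_width: 13.2
16.3 [653.1 115.7  82.7] F [-0.4 -0.1 -1. ] T [-0.04  0.02 -0.  ]
hook c - lock c [0.08 0.31] z 42.2 tip lock deg 78.08 tilt [-0. -0.] tool F [-0.3 -0.3  1. ]
```

View pics/o_w16.png

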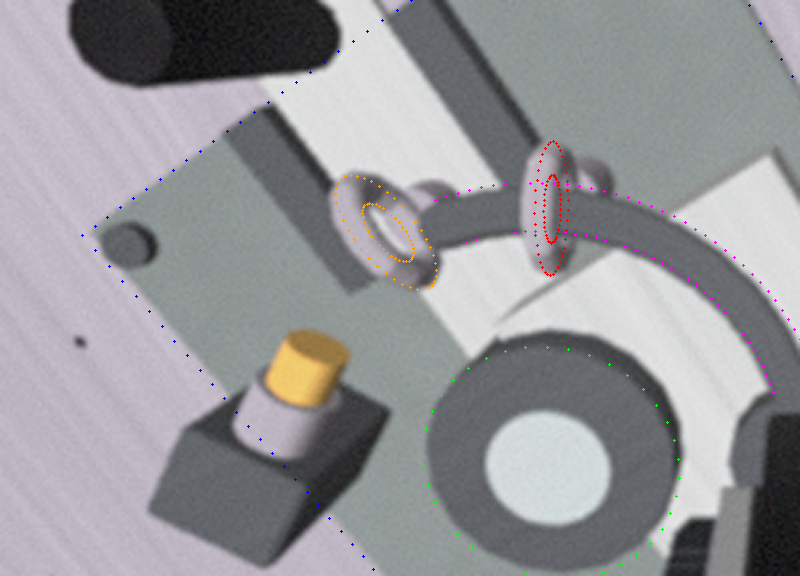

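```bash
for i in 1; do python3 -m inch '0.00288 -0.00009 0 0 0 -0.0333 8;0.00144 -0.00003 0 0 0 -0.0167 8;0.00144 -0.00003 0 0 0 -0.0167 8;0.00144 -0.00003 0 0 0 -0.0167 8;0 0 0 0 0 0 8'; done;  python3 st.py w17;  python3 -m inch '0.00144 -0.00003 0 0 0 -0.0167 8;0.00144 -0.00003 0 0 0 -0.0167 8;0 0 0 0 0 0 8';  python3 st.py w18
```

```text
time_s: 16.8
eef_pos: [654.8, 119.8, 82.8]
eef_rot: [-0.0, 0.822, 0.57, 0.0]
contact_force: [-0.2, 1.4, -1.9]
grip_width: 13.0
16.85 [654.85 119.77  82.75] F [ 0.1  0.2 -1.7] T [ 0.04 -0.04 -0.03]
hook c - lock c [0.17 0.34] z 42.25 tip lock deg 83.15 tilt [0.0001 0.0001] tool F [0.2 0.  1.7]
time_s: 17.15
eef_pos: [655.8, 121.7, 83.0]
eef_rot: [0.0, 0.812, 0.584, 0.001]
contact_force: [1.9, 1.3, -2.1]
grip_width: 13.1
17.2 [655.81 121.67  83.01] F [ 2.   2.4 -1.3] T [ 0.36 -0.38 -0.19]
hook c - lock c [0.62 0.62] z 42.47 tip lock deg 85.16 tilt [0.0011 0.0007] tool F [2.9 1.1 1.3]
```

```bash
python3 -m inch '0.00144 -0.00003 0 0 0 -0.0167 8;0.00144 -0.00003 0 0 0 -0.0167 8;0 0 0 0 0 0 8';  python3 st.py w19
```

```text
time_s: 17.5
eef_pos: [656.8, 123.5, 83.3]
eef_rot: [0.0, 0.801, 0.598, 0.001]
contact_force: [4.2, 2.8, -2.0]
grip_width: 13.3
17.55 [656.79 123.51  83.25] F [ 3.4  2.7 -1.7] T [ 0.5  -0.92 -0.35]
hook c - lock c [1.16 0.81] z 42.65 tip lock deg 87.18 tilt [0.0025 0.0011] tool F [3.5 2.5 1.7]
```

View pics/o_w19.png

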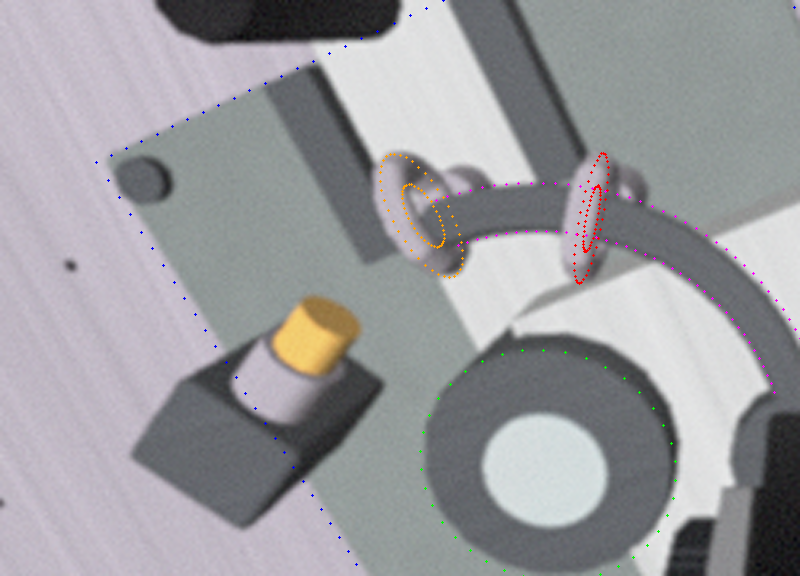

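```bash
python3 -m inch '0.00144 -0.00003 0 0 0 -0.0167 8;0.00144 -0.00003 0 0 0 -0.0167 8;0 0 0 0 0 0 8';  python3 st.py w20
```

```text
time_s: 17.85
eef_pos: [656.3, 125.3, 82.8]
eef_rot: [-0.0, 0.791, 0.612, 0.0]
contact_force: [2.9, 3.3, -2.4]
grip_width: 13.0
17.9 [656.34 125.31  82.82] F [ 1.6  2.4 -2. ] T [ 0.7  -0.44 -0.29]
hook c - lock c [0.15 0.93] z 42.34 tip lock deg 89.19 tilt [0.     0.0011] tool F [2.8 1.  2. ]
```

View pics/o_w20.png

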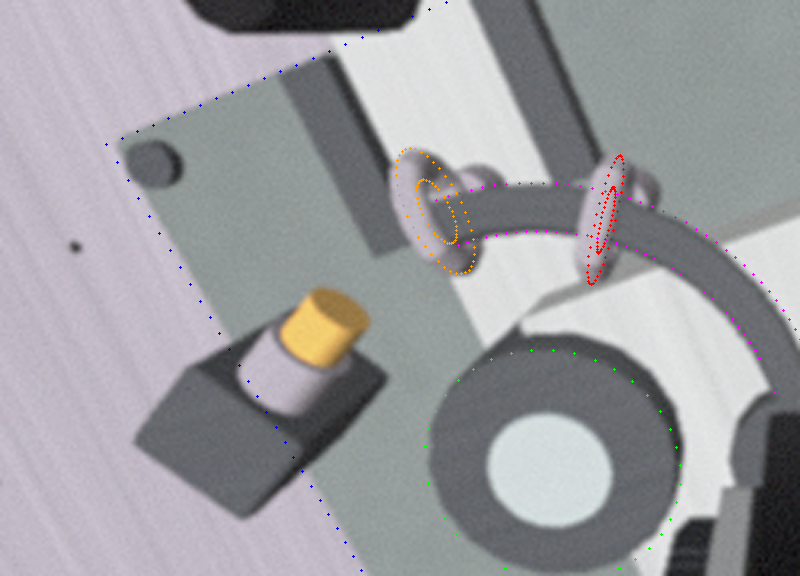

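```bash
python3 -m inch '0.00144 -0.00003 0 0 0 -0.0167 8;0.00144 -0.00003 0 0 0 -0.0167 8;0.00144 -0.00003 0 0 0 -0.0167 8;0 0 0 0 0 0 8';  python3 st.py w21;  python3 -m inch '0.00144 -0.00003 0 0 0 -0.0167 8;0.00144 -0.00003 0 0 0 -0.0167 8;0.00144 -0.00003 0 0 0 -0.0167 8;0 0 0 0 0 0 8';  python3 st.py w22
```

```text
time_s: 18.3
eef_pos: [656.6, 127.4, 82.6]
eef_rot: [-0.0, 0.774, 0.633, -0.0]
contact_force: [2.2, 3.9, -1.8]
grip_width: 13.2
18.35 [656.6  127.4   82.64] F [ 2.6  4.6 -2.1] T [ 0.73 -0.38 -0.32]
hook c - lock c [-0.16  0.43] z 42.17 tip lock deg 92.2 tilt [-0.0007  0.0002] tool F [5.  1.6 2.1]
time_s: 18.75
eef_pos: [657.0, 129.9, 82.6]
eef_rot: [-0.0, 0.757, 0.653, -0.0]
contact_force: [1.1, 3.5, -1.5]
grip_width: 13.7
18.8 [657.03 129.86  82.59] F [ 1.2  4.1 -2.3] T [ 0.83 -0.41 -0.36]
hook c - lock c [-0.15  0.31] z 42.12 tip lock deg 95.22 tilt [-0.0007 -0.0001] tool F [4.3 0.6 2.3]
```

View pics/o_w22.png

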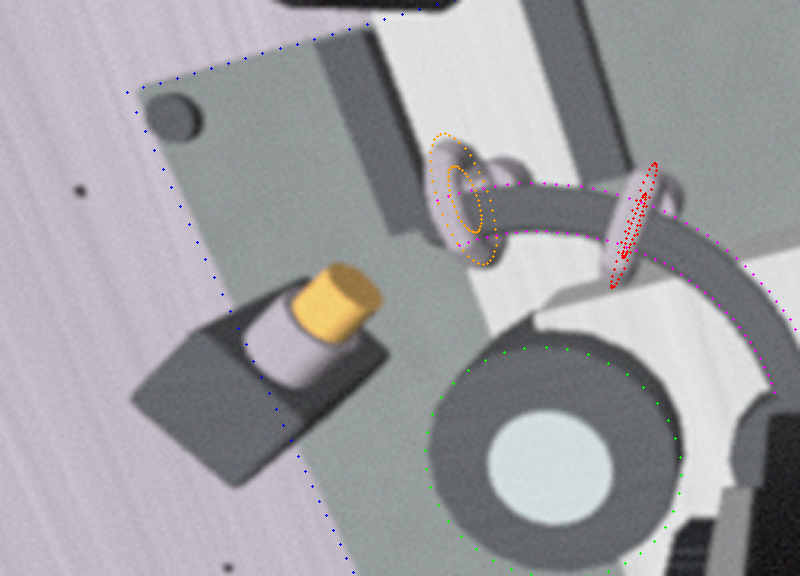

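```bash
python3 -m inch '0.00144 -0.00003 0 0 0 -0.0167 8;0.00144 -0.00003 0 0 0 -0.0167 8;0.00144 -0.00003 0 0 0 -0.0167 8;0.00144 -0.00003 0 0 0 -0.0167 8;0.00144 -0.00003 0 0 0 -0.0167 8;0 0 0 0 0 0 8';  python3 st.py w23;  python3 -m inch '0.00144 -0.00003 0 0 0 -0.0167 8;0.00144 -0.00003 0 0 0 -0.0167 8;0.00144 -0.00003 0 0 0 -0.0167 8;0.00144 -0.00003 0 0 0 -0.0167 8;0.00144 -0.00003 0 0 0 -0.0167 8;0 0 0 0 0 0 8';  python3 st.py w24
```

```text
time_s: 19.4
eef_pos: [657.6, 134.2, 82.7]
eef_rot: [-0.0, 0.728, 0.685, -0.0]
contact_force: [1.7, 4.5, -3.1]
grip_width: 13.1
19.45 [657.59 134.15  82.71] F [ 1.4  4.6 -3.2] T [ 0.83 -0.5  -0.35]
hook c - lock c [0.04 0.3 ] z 42.22 tip lock deg 100.23 tilt [-0.0002 -0.0001] tool F [4.7 1.1 3.2]
time_s: 20.05
eef_pos: [657.6, 138.5, 82.7]
eef_rot: [-0.0, 0.698, 0.717, -0.0]
contact_force: [2.5, 4.4, -2.4]
grip_width: 13.3
20.1 [657.61 138.49  82.71] F [ 2.8  4.  -2. ] T [ 0.77 -0.46 -0.25]
hook c - lock c [0.04 0.31] z 42.22 tip lock deg 105.25 tilt [-0.0003  0.0001] tool F [4.  2.9 2. ]
```

View pics/o_w24.png

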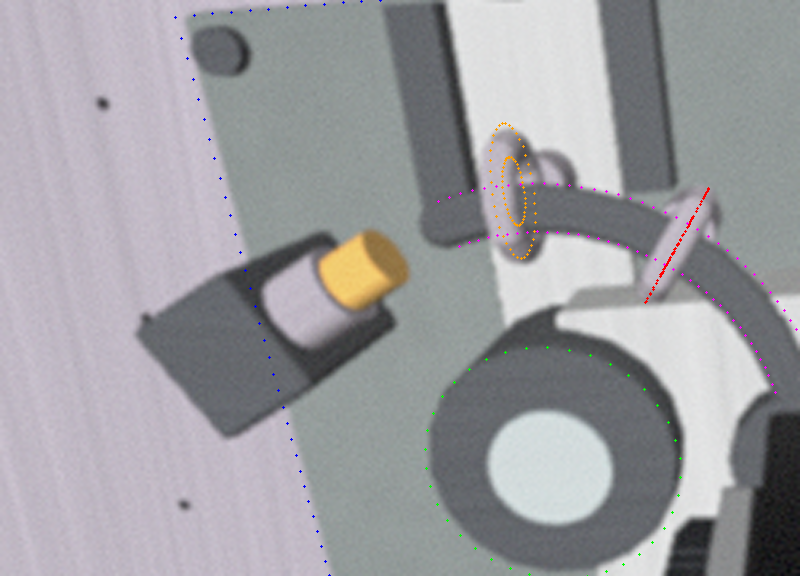

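```bash
python3 -m inch '0.00144 -0.00003 0 0 0 -0.0167 8;0.00144 -0.00003 0 0 0 -0.0167 8;0.00144 -0.00003 0 0 0 -0.0167 8;0 0 0 0 0 0 8';  python3 st.py w25;  python3 -m inch '0.00144 -0.00003 0 0 0 -0.0167 8;0.00144 -0.00003 0 0 0 -0.0167 8;0 0 0 0 0 0 8';  python3 st.py w26
```

```text
time_s: 20.5
eef_pos: [657.4, 141.0, 82.7]
eef_rot: [-0.0, 0.678, 0.735, -0.0]
contact_force: [2.0, 4.3, -1.4]
grip_width: 13.1
20.55 [657.41 141.03  82.71] F [ 1.4  4.4 -2.3] T [ 0.82 -0.4  -0.27]
hook c - lock c [0.01 0.26] z 42.22 tip lock deg 108.25 tilt [-0.0003 -0.0001] tool F [4.3 1.8 2.3]
time_s: 20.85
eef_pos: [657.3, 142.8, 82.7]
eef_rot: [-0.0, 0.665, 0.746, -0.0]
contact_force: [1.9, 4.6, -2.8]
grip_width: 13.6
20.9 [657.32 142.78  82.7 ] F [ 1.7  4.2 -2.4] T [ 0.85 -0.49 -0.35]
hook c - lock c [0.12 0.28] z 42.2 tip lock deg 110.26 tilt [-0. -0.] tool F [4.  2.2 2.4]
```

View pics/o_w26.png

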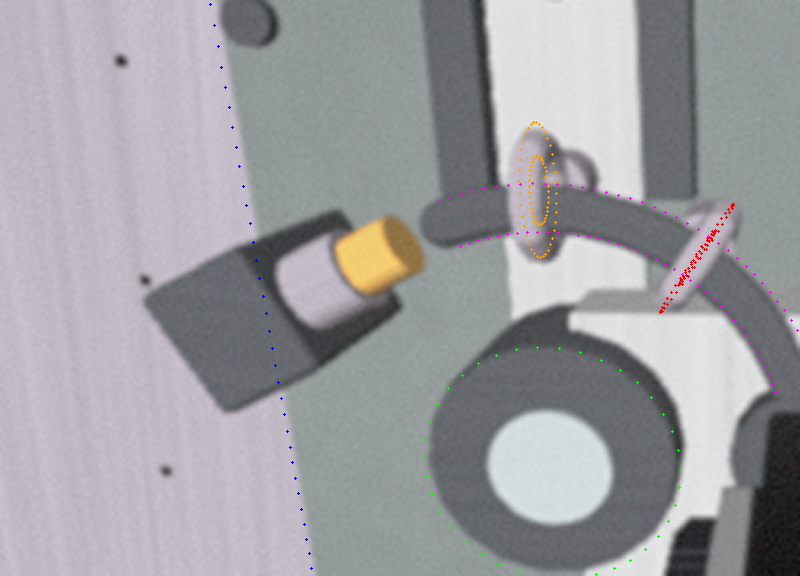

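```bash
python3 -m inch '0.00144 -0.00003 0 0 0 -0.0167 8;0.00144 -0.00003 0 0 0 -0.0167 8;0 0 0 0 0 0 8';  python3 st.py w27;  python3 -m inch '0.00144 -0.00003 0 0 0 -0.0167 8;0 0 0 0 0 0 8';  python3 st.py w28
```

```text
time_s: 21.2
eef_pos: [657.2, 144.5, 82.8]
eef_rot: [0.0, 0.652, 0.758, 0.0]
contact_force: [1.4, 4.4, -2.8]
grip_width: 13.0
21.25 [657.17 144.51  82.77] F [ 1.4  4.3 -2.7] T [ 0.79 -0.55 -0.31]
hook c - lock c [0.23 0.29] z 42.26 tip lock deg 112.27 tilt [0.0002 0.0001] tool F [4.  2.  2.7]
time_s: 21.45
eef_pos: [657.0, 145.3, 82.8]
eef_rot: [0.0, 0.646, 0.764, 0.0]
contact_force: [1.1, 4.3, -1.5]
grip_width: 13.5
21.5 [656.96 145.31  82.75] F [ 2.6  4.7 -1.8] T [ 0.8  -0.51 -0.35]
hook c - lock c [0.16 0.25] z 42.25 tip lock deg 113.27 tilt [0.0001 0.0001] tool F [4.2 3.3 1.8]
```

View pics/o_w28.png

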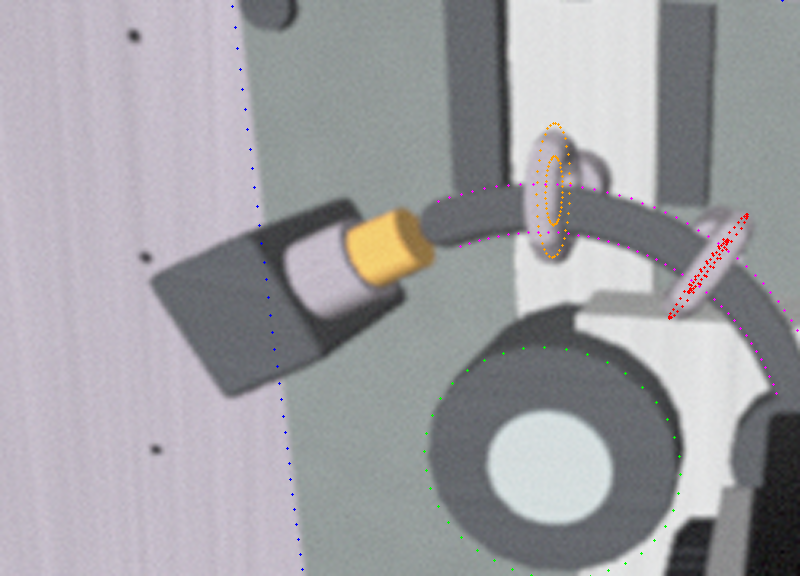

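```bash
for i in 1; do python3 -m inch '0.00072 -0.00001 0 0 0 -0.00833 8;0.00072 -0.00001 0 0 0 -0.00833 8;0 0 0 0 0 0 8';  python3 st.py w29;done;  python3 -m inch '0.00072 -0.00001 0 0 0 -0.00833 8;0 0 0 0 0 0 8';  python3 st.py w30
```

```text
time_s: 21.8
eef_pos: [656.8, 146.2, 82.8]
eef_rot: [0.0, 0.639, 0.769, 0.0]
contact_force: [1.6, 4.4, -2.2]
grip_width: 13.4
21.85 [656.84 146.17  82.76] F [ 1.8  3.8 -2.9] T [ 0.85 -0.51 -0.35]
hook c - lock c [0.2  0.27] z 42.25 tip lock deg 114.25 tilt [0.0001 0.0001] tool F [3.5 2.4 2.9]
time_s: 22.05
eef_pos: [656.7, 146.6, 82.7]
eef_rot: [-0.0, 0.636, 0.772, 0.0]
contact_force: [1.2, 5.3, -2.1]
grip_width: 13.2
22.1 [656.71 146.56  82.73] F [ 2.5  5.  -2.7] T [ 0.87 -0.53 -0.28]
hook c - lock c [0.15 0.24] z 42.23 tip lock deg 114.75 tilt [0. 0.] tool F [4.4 3.5 2.7]
```

View pics/o_w30.png

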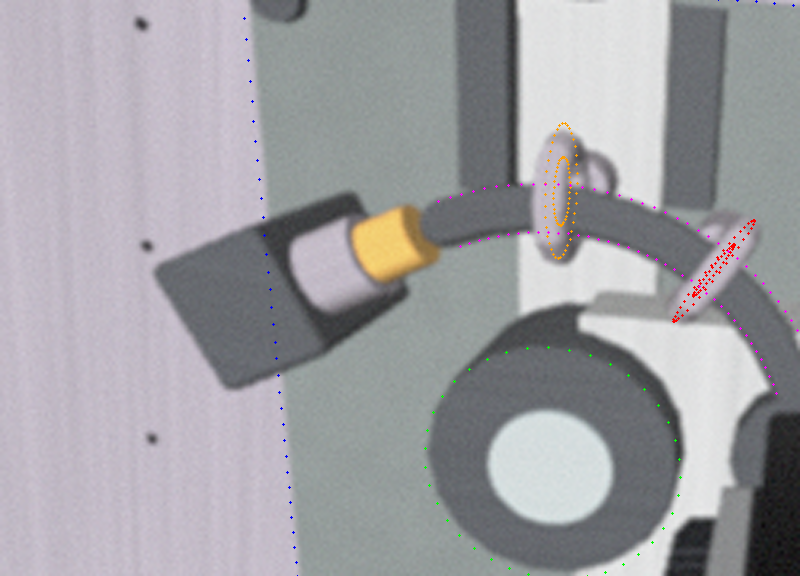

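```bash
python3 -m inch '0.00072 -0.00001 0 0 0 -0.00833 8;0 0 0 0 0 0 8';  python3 st.py w31;  python3 -m inch '0.00072 -0.00001 0 0 0 -0.00833 8;0 0 0 0 0 0 8';  python3 st.py w32; python3 -m inch '0.00072 -0.00001 0 0 0 -0.00833 8;0 0 0 0 0 0 8';  python3 st.py w33
```

```text
time_s: 22.3
eef_pos: [656.6, 147.0, 82.8]
eef_rot: [0.0, 0.632, 0.775, 0.0]
contact_force: [3.1, 4.3, -1.9]
grip_width: 13.4
22.35 [656.64 146.96  82.76] F [ 3.1  4.5 -3.1] T [ 0.86 -0.53 -0.32]
hook c - lock c [0.17 0.22] z 42.25 tip lock deg 115.24 tilt [0.0001 0.    ] tool F [3.8 3.9 3.1]
time_s: 22.55
eef_pos: [656.5, 147.4, 82.7]
eef_rot: [-0.0, 0.629, 0.777, -0.0]
contact_force: [2.0, 3.7, -1.8]
grip_width: 13.4
22.6 [656.5  147.38  82.74] F [ 2.5  5.  -2.1] T [ 0.87 -0.48 -0.33]
hook c - lock c [0.12 0.22] z 42.25 tip lock deg 115.74 tilt [-0.0001  0.    ] tool F [4.4 3.5 2.1]
time_s: 22.8
eef_pos: [656.5, 147.9, 82.7]
eef_rot: [0.0, 0.626, 0.78, 0.0]
contact_force: [2.3, 3.9, -2.7]
grip_width: 13.6
22.85 [656.53 147.87  82.74] F [ 1.6  5.1 -2.3] T [ 0.93 -0.57 -0.33]
hook c - lock c [0.26 0.31] z 42.23 tip lock deg 116.23 tilt [0.0003 0.0002] tool F [4.6 2.6 2.3]
```

View pics/o_w33.png

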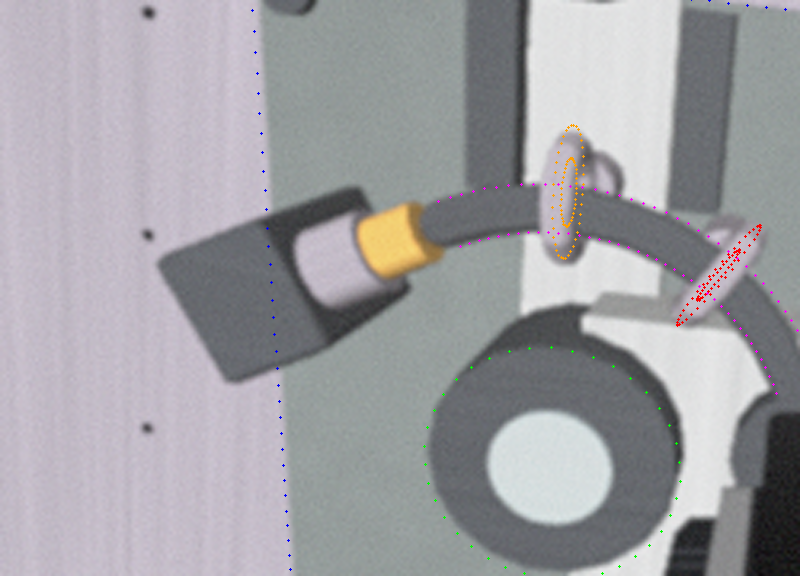

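```bash
python3 -m inch '0.00072 -0.00001 0 0 0 -0.00833 8;0 0 0 0 0 0 8';  python3 st.py w34;  python3 -m inch '0.00072 -0.00001 0 0 0 -0.00833 8;0 0 0 0 0 0 8';  python3 st.py w35
```

```text
time_s: 23.05
eef_pos: [656.6, 148.4, 82.8]
eef_rot: [0.0, 0.622, 0.783, 0.0]
contact_force: [3.2, 4.6, -3.3]
grip_width: 13.5
23.1 [656.56 148.4   82.82] F [ 3.5  4.5 -2.8] T [ 0.88 -0.7  -0.39]
hook c - lock c [0.41 0.43] z 42.28 tip lock deg 116.72 tilt [0.0008 0.0004] tool F [3.6 4.4 2.8]
time_s: 23.3
eef_pos: [656.6, 148.9, 82.9]
eef_rot: [0.0, 0.619, 0.785, 0.001]
contact_force: [3.3, 6.2, -2.3]
grip_width: 13.3
23.35 [656.62 148.9   82.86] F [ 2.9  6.  -3.4] T [ 0.98 -0.75 -0.41]
hook c - lock c [0.59 0.53] z 42.3 tip lock deg 117.21 tilt [0.0012 0.0007] tool F [5.1 4.2 3.4]
```

```bash
python3 -m inch '-0.0005 -0.0015 0 0 0 0 8;0 0 0 0 0 0 8';  python3 st.py w36;  python3 -m inch '0.00072 -0.00001 0 0 0 -0.00833 8;0 0 0 0 0 0 8';  python3 st.py w37
```

```text
time_s: 23.55
eef_pos: [656.2, 148.6, 83.0]
eef_rot: [0.001, 0.619, 0.785, 0.001]
contact_force: [3.6, 6.0, -4.4]
grip_width: 13.4
23.6 [656.2  148.56  83.01] F [ 4.   5.5 -4.3] T [ 1.09 -1.   -0.52]
hook c - lock c [0.22 0.23] z 42.38 tip lock deg 117.18 tilt [0.0024 0.0012] tool F [4.4 5.2 4.4]
time_s: 23.8
eef_pos: [656.3, 149.1, 83.1]
eef_rot: [0.001, 0.616, 0.788, 0.001]
contact_force: [5.4, 5.5, -4.0]
grip_width: 13.4
23.85 [656.3  149.12  83.07] F [ 5.9  6.1 -3.9] T [ 1.2  -1.12 -0.48]
hook c - lock c [0.44 0.38] z 42.41 tip lock deg 117.69 tilt [0.0029 0.0014] tool F [4.5 7.2 3.9]
```

View pics/o_w37.png

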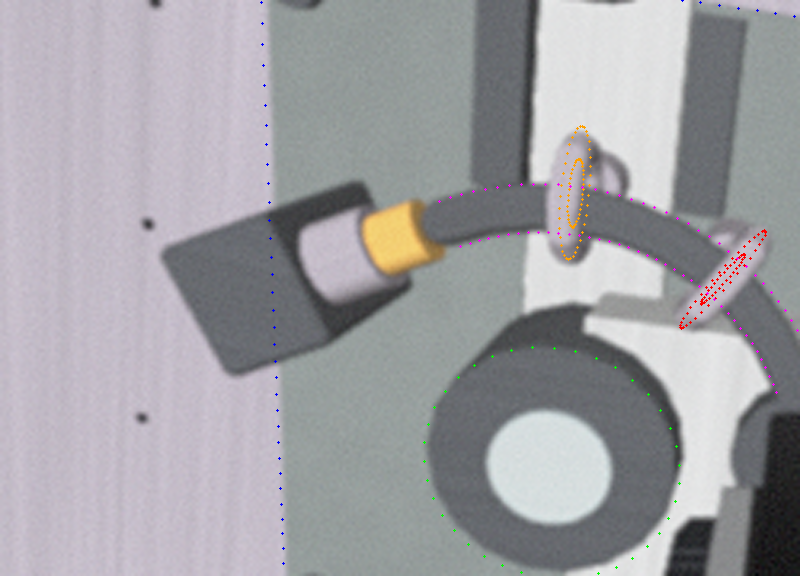

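```bash
python3 -m inch '0.0002 -0.0015 0 0 0 -0.00833 8;0 0 0 0 0 0 8';  python3 st.py w38;  python3 -m inch '0.0002 -0.0015 0 0 0 -0.00833 8;0 0 0 0 0 0 8;0 0 0 0 0 0 8';  python3 st.py w39
```

```text
time_s: 24.05
eef_pos: [655.9, 149.3, 83.3]
eef_rot: [0.001, 0.612, 0.79, 0.002]
contact_force: [6.6, 6.3, -3.4]
grip_width: 13.2
24.1 [655.91 149.31  83.28] F [ 6.1  7.6 -5. ] T [ 1.27 -1.37 -0.59]
hook c - lock c [0.22 0.21] z 42.53 tip lock deg 118.16 tilt [0.0045 0.0023] tool F [5.8 7.8 5.1]
time_s: 24.4
eef_pos: [655.6, 149.5, 83.5]
eef_rot: [0.002, 0.609, 0.793, 0.003]
contact_force: [7.2, 8.1, -4.9]
grip_width: 13.2
24.45 [655.62 149.51  83.5 ] F [ 6.8  8.8 -5.4] T [ 1.53 -1.76 -0.69]
hook c - lock c [0.1  0.05] z 42.67 tip lock deg 118.63 tilt [0.0061 0.003 ] tool F [6.7 8.8 5.4]
```

View pics/o_w39.png

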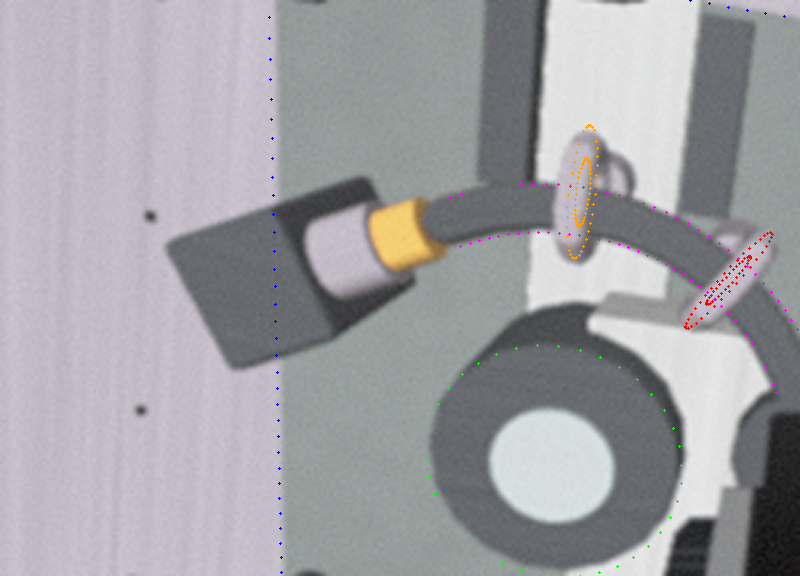

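```bash
python3 -m inch '0.0002 -0.0015 0 0 0 -0.00833 8;0 0 0 0 0 0 8;0 0 0 0 0 0 8';  python3 st.py w40
python3 - <<'E'
from h import *
for a in ('w28','w40'): 
    crop(a,60,120,170,200,7,'p_'+a)
a=cv2.imread('pics/p_w28.png');b=cv2.imread('pics/p_w40.png');cv2.imwrite('pics/p_cmp.png',cv2.resize(np.vstack([a,b]),None,fx=.53,fy=.53))
E
```

```text
time_s: 24.75
eef_pos: [655.4, 149.7, 83.7]
eef_rot: [0.002, 0.606, 0.795, 0.004]
contact_force: [9.1, 9.5, -5.4]
grip_width: 13.1
24.8 [655.35 149.72  83.72] F [ 8.8  8.9 -5.5] T [ 1.68 -2.16 -0.87]
hook c - lock c [ 0.03 -0.1 ] z 42.79 tip lock deg 119.1 tilt [0.008  0.0038] tool F [ 6.2 10.8  5.6]
```

View pics/p_cmp.png

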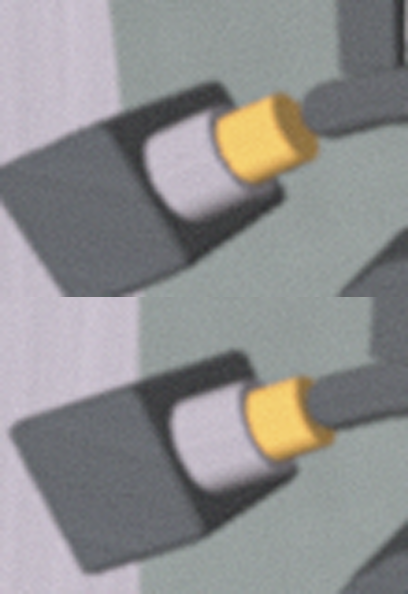

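```bash
python3 -m inch '0 0 0 0 0 0 8;0 0 0 0 0 0 8;0 0 0 0 0 0 8;0 0 0 0 0 0 8;0 0 0 0 0 0 8';  python3 st.py w41; python3 -m inch '-0.0002 0.0015 0 0 0 0.00833 8;-0.0002 0.0015 0 0 0 0.00833 8;-0.0002 0.0015 0 0 0 0.00833 8;0.0005 0.0015 0 0 0 0 8;-0.00072 0.00001 0 0 0 0.00833 8;-0.00072 0.00001 0 0 0 0.00833 8;0 0 0.0005 0 0 0 8;0 0 0 0 0 0 8';  python3 st.py w42
```

```text
time_s: 25.3
eef_pos: [655.3, 149.7, 83.7]
eef_rot: [0.002, 0.606, 0.795, 0.004]
contact_force: [8.3, 9.4, -5.1]
grip_width: 13.4
25.35 [655.35 149.73  83.71] F [ 9.7  9.6 -6. ] T [ 1.63 -2.11 -0.87]
hook c - lock c [ 0.02 -0.09] z 42.78 tip lock deg 119.1 tilt [0.0079 0.0038] tool F [ 6.7 11.8  6.1]
time_s: 26.15
eef_pos: [656.2, 148.3, 82.6]
eef_rot: [-0.0, 0.622, 0.783, -0.0]
contact_force: [0.7, 5.3, -0.6]
grip_width: 13.2
26.2 [656.23 148.26  82.6 ] F [ 1.5  4.9 -1.7] T [ 0.9  -0.15 -0.28]
hook c - lock c [0.03 0.29] z 42.11 tip lock deg 116.71 tilt [-0.0003  0.0002] tool F [4.5 2.6 1.7]
```

```bash
python3 -m inch '0 0 0.0007 0 0 0 8;0 0 0 0 0 0 8';  python3 st.py w43; python3 -m inch '0 0 0 0 0 0 16;0 0 0 0 0 0 20;0 0 0 0 0 0 26;0 0 0 0 0 0 32;0 0 0 0 0 0 32'; python3 st.py w44
```

```text
time_s: 26.4
eef_pos: [656.4, 148.3, 82.3]
eef_rot: [-0.0, 0.622, 0.783, 0.0]
contact_force: [1.2, 4.4, 0.8]
grip_width: 13.4
26.45 [656.4  148.28  82.35] F [0.1 4.7 0.7] T [ 0.98 -0.03 -0.24]
hook c - lock c [0.22 0.32] z 41.84 tip lock deg 116.7 tilt [0.0001 0.0002] tool F [ 4.6  1.2 -0.7]
time_s: 26.95
eef_pos: [656.3, 147.9, 81.9]
eef_rot: [0.0, 0.622, 0.783, -0.0]
contact_force: [0.5, -0.5, -0.5]
grip_width: 32.4
27.0 [656.25 147.9   81.89] F [0.4 0.1 0.1] T [-0.02  0.01 -0.02]
hook c - lock c [ 0.06 -0.09] z 41.41 tip lock deg 116.7 tilt [-0.0003 -0.0005] tool F [ 0.   0.4 -0.1]
```

Run:
```python
from h import *
d=snap('wrist','w45')
```

```text
(no output)
```

View pics/w45.png

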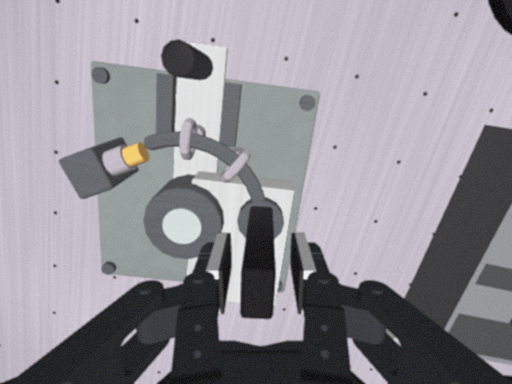

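```bash
python3 -m inch '0 0 -0.03 0 0 0 32;0 0 -0.05 0 0 0 32;0 0 -0.06 0 0 0 32;0 0 -0.06 0 0 0 32;0 0 0 0 0 0 32;0 0 0 0 0 0 32'
python3 - <<'E'
from ov import *
d=snap('wrist','w46');print(d['tcp'],r.get_state()['contact_force'])
yaw=.1065; p=[608.1-np.sin(yaw)*10,136.2+10*np.cos(yaw),yaw]
zr=41.5
for fr in (0,1):
    x,e,t,zz=hookfit(d,(150,100,300,235),zr,(608.1,136.2),(30,85,5),fr); print(x,e.round(1),t-6.1)
overlay('w46',p,(120,60,340,240),3.5,'o_w46',hook=[608.1,136.2,np.radians(116-110+6.1),37])
E
```

```text
time_s: 27.65
eef_pos: [657.4, 148.4, 205.3]
eef_rot: [0.002, 0.622, 0.783, 0.002]
contact_force: [-0.0, 0.8, -1.0]
grip_width: 32.4
[657.35921712 148.36986971 205.25935407] [-0.3202558   0.19304685 -1.16545975]
[604.53460755 139.67835268] [ 0.5 -1.4 -1.7  0.9  1.3  0.   0.4  0.2  0.1 -0.  -0.4] 152.13040438664865
[608.16725234 147.95093056  41.39995976] [-0.8 -0.3  0.8  1.1 -0.1  0.1 -0.1 -0.1 -0.3 -0.3] 163.73700385863563
```

View pics/o_w46.png

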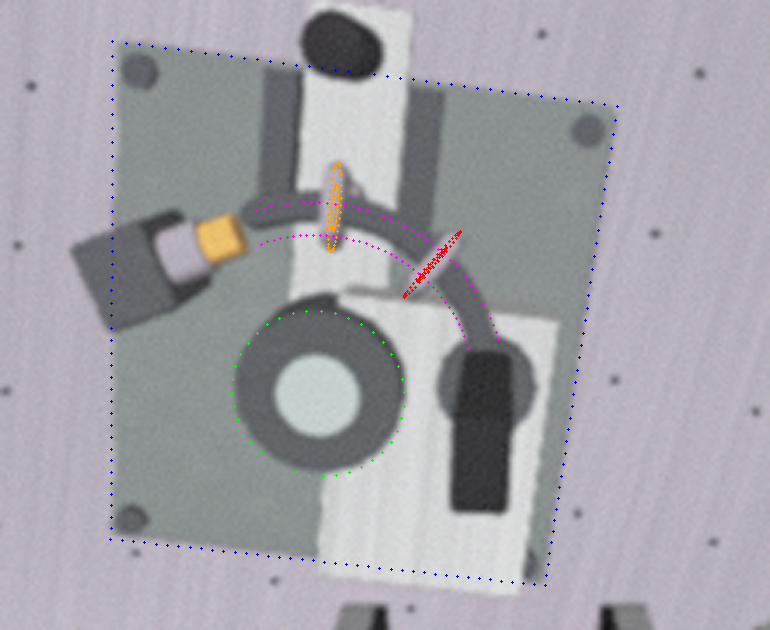

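```bash
python3 -m inch '0 0 0 0 0 0 32;0 0 0 0 0 0 32;0 0 0 0 0 0 32;0 0 0 0 0 0 32;0 0 0 0 0 0 32'
python3 - <<'E'
from ov import *
d0=load('w46'); d=snap('wrist','w47')
L=lambda x,y:np.array([x/3.5+120-.5,y/3.5+60-.5])
def zs(q): u,v=np.round(q).astype(int); return np.median([atd(d,u+i,v+j)[2] for i in(-1,0,1) for j in(-1,0,1)]).round(1)
print('rod tops',[zs(L(*q)) for q in ((270,208),(385,222),(465,290),(487,330))],'collar',zs(L(450,385)),zs(L(525,385)))
px=[L(*q) for q in ((300,206),(385,223),(420,240),(462,285),(484,330))]
p,e=fitarc(d,px,L(258,212),L(487,385),None,[608,136,.2],zb=37);print(p,e.round(1),np.hypot(p[0]-608.1,p[1]-136.2))
P=atz(d,*L(347,45),73); print('post',P)
w=.1065; dd=P[:2]-[608.1,136.2]; print('post y from lock c (95 shut)',-np.sin(w)*dd[0]+np.cos(w)*dd[1])
tip=p[:2]+50*np.array([np.cos(p[2]+np.radians(110)),np.sin(p[2]+np.radians(110))])-[608.1,136.2]; print('tip lock x',np.cos(w)*tip[0]+np.sin(w)*tip[1])
print('img diff',np.abs(d['frame'][60:230,120:340].astype(int)-d0['frame'][60:230,120:340]).mean())
d=snap('scene','s48');d=snap('top','t48')
E
```

```text
time_s: 28.2
eef_pos: [656.2, 148.2, 201.6]
eef_rot: [-0.0, 0.622, 0.783, -0.0]
contact_force: [0.1, -0.2, 1.0]
grip_width: 31.6
rod tops [np.float64(43.6), np.float64(44.5), np.float64(44.4), np.float64(45.5)] collar 45.5 46.0
[6.05123750e+02 1.40340296e+02 1.92433248e-01] [-0.6 -0.8  0.2  0.1  0.2  0.8  0.3 -1.2  0.7] 5.099030879874171
post [600.80704526 231.25405136  73.        ]
post y from lock c (95 shut) 95.2907295316935
tip lock x -23.58975781877333
img diff 7.365918003565063
```

View pics/s48.png

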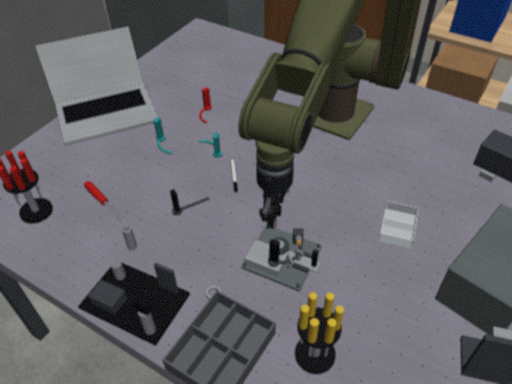

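```bash
python3 -c "
from h import *
print(r.close_job())"
```

```text
the job is handed in; nothing more can be done
None
```

The job is handed in at about 28 s of the 72 s allowed; the hand-in gives no verdict.

**What I did**
- I pushed the gate post until it met its end stop, at about 10 N.
- I gripped the black hook and turned it about the lock's axis. It went through ring A with almost no force, and ring B gave way at about 4–5 N.
- I pressed it against the sprung stop at about 8 N for over 0.5 s, then backed off, lowered it to the shelf, let go and raised the arm.

**What the last checks showed**

| Check | Result |
|---|---|
| Gate post from the arc centre | 95.3 mm (95 is shut) |
| Hook tip past ring B | about 23 mm (8 needed) |
| Hook level | rod and collar tops within about 2 mm of each other |
| Contact at the arm | none after release |
| Straight pin and other things | look unmoved in the scene picture; I did not measure them |

**What disagreed or is uncertain**
- **Hook shift:** once released, ring B's spring moved the hook outward. Its arc centre is roughly 5 mm from the lock's, within the 12 mm limit. I read those points off the picture taken just before the arm settled, so the figure is rough.
- **Stop force:** this is only an estimate. The wrist force and torque gave about 8 N, the visible plunger travel about 6–10 N. Tip travel alone would allow up to about 15 N, all between the 5 N needed and the 20 N limit.
- **Hook at rest:** I compared two pictures, but the camera was still settling between them, so that check showed nothing either way.

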